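# Re-pressurise the slack play balls and check the pot with the pencil gauge

## Robot

A 6-joint arm with a two-finger parallel gripper is mounted at the origin on the work surface. World frame = base frame: x ahead of the robot, y to its left, z up, the work surface at z = 0. Lengths are in m, angles in rad, forces in N, time in s.
With the tool pointing down it reaches from about 0.35 to 0.85 m from the base axis. Payload 8.1 kg.
Tool frame: the origin (TCP) lies midway between the tips of the shut fingers; the grasp point (between the pads) lies 19 mm behind it; z points along the fingers, y is the direction in which the jaws open and shut (so a half turn about z gives the same grasp; the last joint's range is limited). The gripper opens to 93 mm and grips with 3 to 60 N. Pads are 15 mm wide; open, the fingers measure 128 mm over their backs; the gripper's body (75 mm by 188 mm) begins 65 mm behind the grasp point.
Start: joints at [1.188, 0.13, 1.488, -0, 1.523, -0.085], TCP at [0.176, 0.574, 0.219] pointing down, gripper open.
Joint ranges: [-2.96, 2.96], [-0.89, 2.26], [0.02, 2.5], [-1.34, 4.48], [0, 2.73], [-2.66, 2.66]. Speed limits (rad/s): [2.39, 2.39, 2.79, 3.14, 3.14, 3.14].

## Interface

Orientations are given as a rotation vector (axis times angle).
In Python, from plant import robot, optics, ticket gives the robot as it stands.
- The arm moves only by the tool send_rows, never from a script. Its argument "targets" is a list of rows, each a list of 3 entries, a list of its own where there are three numbers: the opening, from -1 (shut) to 1 (fully open), then the shift along the tool's x, y, z in mm, then the turn about the tool's z in rad. A call has 1 to 12 rows; each row shifts and turns the commanded pose from where the row before left it, along the tool's axes as they then stand; what a row does not reach is not made up. A row lasts 1/10 s, in which the tool goes at most 50 mm and 8.59 degrees, less where a joint would pass 70% of its speed; a pose out of reach is approached as far as the arm can. A call with a gripper value outside its range is refused whole. The fingers move at their own pace and stop on an object; "newtons" is the grip in N (left out, the last holds). Time passes only in rows, so rows that do not move let the fingers close. It gives the time, the measured TCP pose, the force and the opening at its end, in the units of the state.
- robot.read_state(): the state, without advancing time (a new reading comes with each control period).
- optics.read_camera(name): name is "scene" or "top" or "wrist"; returns a dict with "color" (480x640x3 uint8, red, green, blue), "K" (3x3 intrinsics, pixels), "position" and "orientation" of the camera in the world. Camera axes: x right, y up, looking along -z (the intrinsics and any distortion apply to the point x, -y, -z); pixel columns grow to the right and rows downward; lengths in m; the calibration is good to about 2 mm. A picture is of the moment at which its call begins. There is no depth.
- ticket.close_job(): hands the job in, once; it reports no verdict.
Trained networks look in the newest picture that a camera, given by its name, has taken for a name from the list of things; names that differ only in an ending like _2 or _b are one class to them, and where a whole thing is asked for, a point or a joint stands for the part that bears it (a point fixed in the world has none). Each returns a list of dicts, best first, with "confidence" (0 to 1); they miss things now and then, are a little off and sometimes report something else, mostly with a low value. They report only what shows in the picture. A call takes as long as a camera call. They do not tell look-alikes from the thing itself.
- optics.cut_out(camera, name): "region" (480x640 bool, what is visible of it) and "point" ([column, row] in pixels, amid what is visible of it).
The state is a dict: "t": time; "q": joint angles; "dq": joint speeds; "joint_torque": joint torques, N m; "tool_pos": TCP position; "orientation": TCP orientation; "force": force on the tool from outside, world axes, zero at the start; "wrist_torque": the same for the moment, N m; "opening": finger opening in m.
Only numpy, scipy, OpenCV 4.12 (cv2) and the standard library are available. Lean on these libraries where they do the work, as an engineer would, in place of code of your own. Each camera call takes 0.05 s, during which the arm holds its last target.

## Task

The shop's play balls have gone slack: drop every ball from the tray through the neck into the pressure pot and push its yellow lid fully shut, and only then work the foot pump with full strokes of its pedal. Pump until the pencil gauge, pressed squarely and fully home on the lid's valve, pushes its rod out to the green (past the white, no red showing); pump more and check again if it reads low. Finally stand the gauge back upright in its holder with the green reading still showing, and leave the pedal up and the other things on the counter where they are.

Things in the scene. Friction and masses are not known exactly. Their poses are not given: they have to be found in the camera images.
- station: Plywood board 270 x 345 x 15 mm screwed to the counter; origin at the centre of its underside (z = 0), x axis pointing away from the robot (turned by up to 0.12 rad), y to the left. On its left half stands the clear ball pot, on its right half a blue foot pump; a low copper air pipe joins them. Fixed, but placed differently each time.
- pot_mouth (a point): Centre of the pot's open mouth, at the top edge of its neck, 177 mm above the counter. The neck is an upright collar 82 mm across outside (92 mm over its metal ring) with a 72 mm opening, 20 mm tall; below it the pot widens to a clear barrel 160 mm across (150 mm inside).
- pot_floor (a point): Centre of the pot's inner floor, 21 mm above the counter, on the same vertical axis as the mouth. The barrel inside is 119 mm tall up to the shoulder. A brass air inlet cone, 68 mm across and 26 mm high, stands in its middle, so that the balls roll off to the wall, clear of the neck; a ball coming to rest on three others is low enough.
- lid (a joint): Angle of the pot's round yellow lid, rad: 0 = shut, flat on the neck; it starts open at 1.75 to 1.93, leaning back towards the robot (stop at 1.95). Stiff hinge (0.26 N m) on the robot's side of the neck: it stays where it is left and has to be pushed over and down (about 3 N near the free edge). Nothing has to be latched.
- lid_hinge (a point): Middle of the lid's hinge axis (along the station's y), 66 mm from the pot's axis towards the robot, 177.5 mm above the counter. The lid, a disc 104 mm across and 12 mm thick, reaches from 14 to 118 mm from here along cos(angle) of station x and sin(angle) up. Its outer face, 12 mm off that line, is on the robot's side when open, on top when shut.
- valve_top (a point): End of the brass valve stem in the middle of the lid (66 mm from the hinge axis): round, 12 mm in diameter, standing 28 mm out of the lid's outer face; nut 24 mm across, 6 mm high, at its foot. This point's z axis points out along the stem. With the lid shut the stem is upright and its end is 217.5 mm above the counter.
- pedal (a joint): Angle of the pump's pedal, rad: 0 = up, at rest; 0.38 = fully down on its stop. Sprung: it comes back up by itself. Pushed at the tread it takes about 6 N at first and 13 N at the stop. A stroke works only if it goes down to the stop and comes all the way up again.
- pedal_top (a point): Centre of the upper face of the pedal's black ribbed tread, which is 60 mm (station x) by 90 mm (station y) and slopes 0.50 rad at rest (its side nearer the robot is the higher one), 0.12 rad at the stop. At rest it is about 152 mm above the counter, at the stop about 97 mm.
- pedal_hinge (a point): Middle of the pedal's hinge axis (along the station's y) at the far end of the pump, 43 mm above the counter. From here the tread centre (pedal_top) is 129 mm along station -x and 109 mm up at rest, 160 mm along -x and 54 mm up at the stop, moving on an arc between.
- gauge: Pencil-type pressure gauge, 100 g, standing upright in its holder; origin at the centre of the brass chuck's lower face, z up along the barrel. Chuck 32 mm across from 0 to 24 mm; plain round aluminium barrel 21 mm across from 24 to 98 mm. Grip the barrel near its top (75 to 92 mm): the rod comes out of the top end, its tip at 106 mm when in, up to 32 mm higher when out.
- gauge_seat (a point): Inner end of the chuck's bore, on the gauge's axis, 14 mm above its lower face. The bore, open below, is 21 mm in diameter. Pushed over the valve stem until this point meets the stem's end, the pot's air drives the rod out against a spring (up to 6 N on the hand); partly pushed home it reads too low. The rod stays out at its highest reading when the gauge is lifted off.
- gauge_rod (a joint): How far the rod has come out, m: 0 = in. What shows of the rod is white up to 16 mm out, then green from 16 to 24 mm, then red. Each full pump stroke adds about 4 mm to the reading on the valve, but the first 0 to 3 strokes are lost in filling the pot (unseen, different at each start): 5 to 8 full strokes in all bring it just into the green, the next one keeps it there, one or two more show red.
- holder: Black gauge holder fixed to the counter: round foot 84 mm across and 8 mm high, on it an upright cup 62 mm across outside at the rim, inside 46 mm at the floor and 56 mm at the rim. The rim is 34 mm above the counter, the cup's floor, on which the chuck stands, 10 mm. Origin at the centre of its underside. Placed differently each time.
- tray: White ball tray fixed to the counter, 230 x 230 mm, grey felt floor 5 mm above the counter, low walls whose top is 18 mm above the counter; origin at the centre of its underside. Placed and turned differently each time.
- notes: Bystander: block of pink, yellow and green sticky notes 76 x 76 x 36 mm, loose, origin at the centre of its underside. Leave it alone.
- pencup: Bystander: blue cup with pens, 76 mm across, 100 mm high (pens to 155 mm), loose, beyond the tray. Origin at the centre of its underside. Leave it alone.
- ball1: Hollow rubber play ball, pink-red, 60 mm in diameter, 60 g; origin at its centre. It lies on the tray (centre 35 mm above the counter). Two to four balls are there at a start; it may be absent.
- ball2: Hollow rubber play ball, blue, 60 mm in diameter, 60 g; origin at its centre. It lies on the tray (centre 35 mm above the counter). Two to four balls are there at a start; it may be absent.
- ball3: Hollow rubber play ball, orange, 60 mm in diameter, 60 g; origin at its centre. It lies on the tray (centre 35 mm above the counter). Two to four balls are there at a start; it may be absent.
- ball4: Hollow rubber play ball, purple, 60 mm in diameter, 60 g; origin at its centre. It lies on the tray (centre 35 mm above the counter). Two to four balls are there at a start; it may be absent.
Mind the look-alikes: they are no part of the job. There is more than one size of the ball2; the job needs the smallest.

How it is judged:
By the outcome, as a careful person would: the job done as asked, in the order asked, and still so for the second after the job is handed in, with the robot touching nothing.
Of ball1, ball2, ball3, ball4 only 2 to 4 are there at a start; the rules pass over those that are not, and their reading is None.
At some moment in a run one of ball1, ball2, ball3, ball4 may be knocked a few centimetres aside while the robot is not near it.
It also fails if it takes over 210 s, if anything falls off the work surface, if the arm or the gripper's body presses on something with over 40 N, if the wrist force passes 120 N, or if a joint passes its speed limit or range.

## Working session

There is one attempt and no reset: what is moved stays moved. The work goes in short steps, Python scripts to look and compute and a tool call to move; the robot and the scene stay as the last step left them, time stands still between calls to the robot, and variables do not carry over. Pictures are saved under pics/ and viewed, and the job is handed in when it is done.

Besides the shell and the picture viewer there is one more tool, called after "Call:" in YAML: its name, and indented under it one key for each argument. send_rows: Moves the arm, as the interface text tells. Its arguments: {"type":"object","properties":{"targets":{"type":"array","items":{"type":"array"}},"newtons":{"type":"number"}},"required":["targets"]}

```bash
ls; mkdir -p pics; cat > h.py <<'E'
import numpy as np, cv2
from scipy.spatial.transform import Rotation as R
from plant import robot, optics, ticket
def cam(n):
    return optics.read_camera(n)
def save(c,f): cv2.imwrite(f,cv2.cvtColor(c["color"],cv2.COLOR_RGB2BGR))
def rot(o):
    o=np.array(o,float)
    return R.from_rotvec(o).as_matrix() if o.size==3 else o.reshape(3,3)
def ray(c,u,v):
    K=np.array(c["K"]); d=np.linalg.solve(K,[u,v,1.]); d=np.array([d[0],-d[1],-d[2]])
    return np.array(c["position"]),rot(c["orientation"])@d
def atz(c,u,v,z):
    p,d=ray(c,u,v); return p+d*(z-p[2])/d[2]
def proj(c,P):
    q=rot(c["orientation"]).T@(np.array(P)-np.array(c["position"])); k=np.array(c["K"])@np.array([q[0],-q[1],-q[2]]); return k[:2]/k[2]
E
python3 - <<'E'
from h import *
for n in ["scene","top","wrist"]:
    c=cam(n); save(c,f"pics/{n}0.png"); print(n,{k:np.round(v,3).tolist() for k,v in c.items() if k!="color"})
print(robot.read_state())
E
```

```text
pics
scene {'K': [[522.378, 0.0, 320.444], [0.0, 522.378, 235.952], [0.0, 0.0, 1.0]], 'position': [1.021, -0.535, 0.994], 'orientation': [0.724, 0.225, 0.603]}
top {'K': [[452.435, 0.0, 315.83], [0.0, 452.435, 237.836], [0.0, 0.0, 1.0]], 'position': [0.455, 0.098, 1.121], 'orientation': [0.098, -0.115, -1.558]}
wrist {'K': [[357.905, 0.0, 309.802], [0.0, 357.905, 239.044], [0.0, 0.0, 1.0]], 'position': [0.108, 0.593, 0.384], 'orientation': [-0.225, -0.163, 1.266]}
{'t': 0.15, 'q': array([ 1.18760523e+00,  1.30995629e-01,  1.48903037e+00,  5.78598504e-06,
        1.52300578e+00, -8.53650863e-02]), 'dq': array([ 7.55346958e-04, -1.47479716e-03, -3.23921513e-03,  1.39918867e-06,
       -6.62583397e-04,  4.41867591e-04]), 'joint_torque': array([ 8.85013178e-04, -5.60472858e+01, -4.92334986e+01,  7.69232679e-02,
        3.04130965e-02, -2.99156045e-05]), 'tool_pos': array([0.17585611, 0.5731876 , 0.217823  ]), 'orientation': array([-4.66046840e-01, -3.10648767e+00,  2.19646715e-03]), 'force': array([-0.0078227 , -0.21892406,  0.21666572]), 'wrist_torque': array([ 0.06227163, -0.04481203,  0.01899043]), 'opening': 0.09295616797221384}
```

View pics/scene0.png

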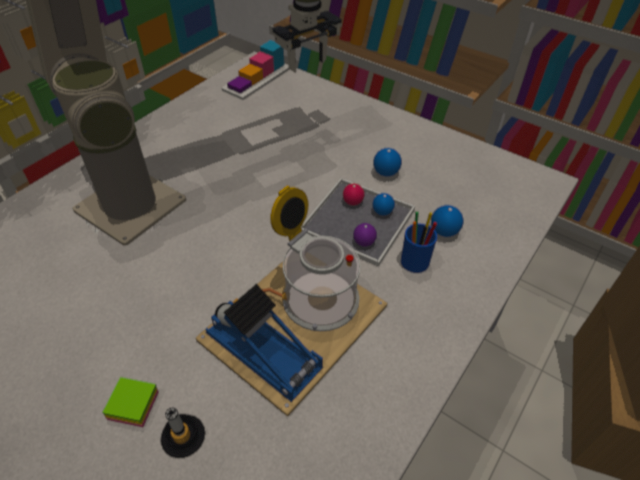

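View pics/top0.png

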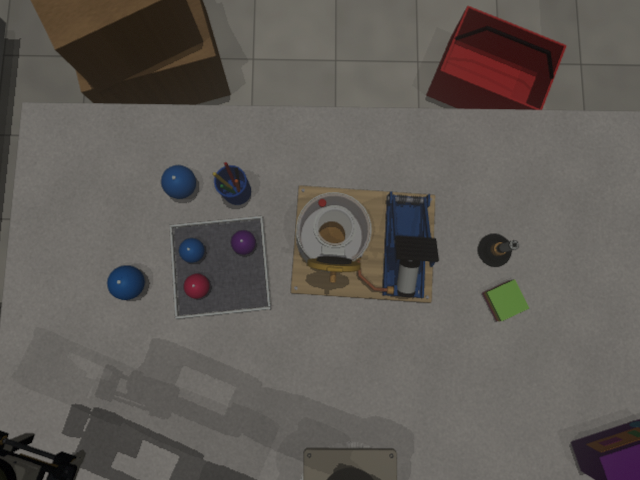

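View pics/wrist0.png

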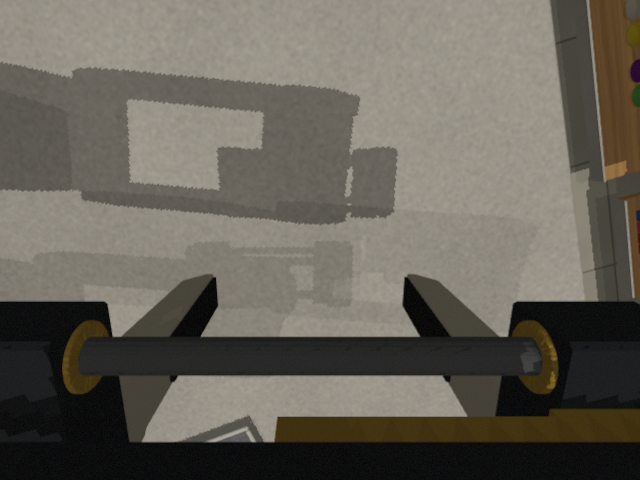

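The scene shows three balls on the tray: pink-red at top (197,286), blue at (191,250) and purple at (243,242). Orange is absent. The look-alikes are the large blue balls at top (179,182) and (126,282), off the tray. The tray one is clearly the smallest.

```bash
python3 - <<'E'
from h import *
ct=cam("top"); cs=cam("scene")
big=cv2.resize(ct["color"][140:330,90:290],None,fx=4,fy=3.0*4/3,interpolation=cv2.INTER_CUBIC)
cv2.imwrite("pics/crop1.png",cv2.resize(cv2.cvtColor(big,cv2.COLOR_RGB2BGR),(800,600)) if big.shape[0]>600 else cv2.cvtColor(big,cv2.COLOR_RGB2BGR))
big=cv2.resize(ct["color"][170:330,280:540],None,fx=3,fy=3,interpolation=cv2.INTER_CUBIC)
cv2.imwrite("pics/crop2.png",cv2.cvtColor(big,cv2.COLOR_RGB2BGR))
for n in ["ball1","ball2","ball3","ball4","station","lid","pedal","gauge","holder","tray","notes","pencup","valve_top"]:
    for nm,c in (("top",ct),("scene",cs)):
        for d in optics.cut_out(nm,n):
            m=d["region"]; ys,xs=np.nonzero(m); 
            print(n,nm,round(d["confidence"],2),np.round(d["point"],1),"cen",xs.mean().round(1),ys.mean().round(1),"bbox",xs.min(),xs.max(),ys.min(),ys.max(),m.sum(), np.round(atz(c,xs.mean(),ys.mean(),.035),3)[:2])
E
```

```text
ball1 top 0.84 [188.4 250.5] cen 191.0 249.7 bbox 179 203 238 261 479 [0.572 0.387]
ball1 top 0.64 [125.8 280.6] cen 125.0 282.0 bbox 107 143 265 299 1063 [0.493 0.54 ]
ball1 top 0.61 [195.6 286.3] cen 195.7 285.5 bbox 183 208 273 298 527 [0.486 0.372]
ball1 top 0.6 [178.2 182.4] cen 177.8 181.2 bbox 161 195 165 198 906 [0.74  0.427]
ball1 top 0.56 [243.2 242.6] cen 242.9 241.9 bbox 231 255 230 254 491 [0.592 0.263]
ball1 scene 0.97 [382.3 201.2] cen 383.8 204.0 bbox 373 394 194 214 354 [0.574 0.382]
ball1 scene 0.92 [365.7 231.2] cen 364.6 233.4 bbox 354 375 222 245 424 [0.591 0.261]
ball1 scene 0.85 [350.3 194.8] cen 353.1 193.4 bbox 343 363 183 203 336 [0.485 0.368]
ball1 scene 0.84 [385.8 159.1] cen 387.1 161.2 bbox 373 401 147 175 662 [0.488 0.54 ]
ball1 scene 0.79 [448.3 222.7] cen 447.5 220.2 bbox 432 463 205 236 763 [0.737 0.429]
ball1 scene 0.65 [133.4 398. ] cen 130.7 401.3 bbox 103 158 377 426 1900 [ 0.469 -0.381]
ball2 top 0.84 [188.4 250.5] cen 191.0 249.7 bbox 179 203 238 261 479 [0.572 0.387]
ball2 top 0.64 [125.8 280.6] cen 125.0 282.0 bbox 107 143 265 299 1063 [0.493
[... 4562 characters left out ...]
pencup top 0.76 [233.6 180.9] cen 232.0 183.6 bbox 213 250 162 204 1128 [0.736 0.294]
pencup top 0.53 [362.8 246. ] cen 364.2 243.8 bbox 291 437 185 302 15348 [ 0.591 -0.03 ]
pencup top 0.52 [191.4 250.8] cen 190.7 249.5 bbox 178 203 238 261 493 [0.572 0.388]
pencup top 0.26 [332.7 263. ] cen 333.1 264.0 bbox 307 359 254 280 789 [0.541 0.045]
pencup scene 0.88 [419.6 243.8] cen 418.4 245.3 bbox 401 435 213 272 1423 [0.719 0.307]
valve_top top 0.93 [333.2 264. ] cen 333.3 264.0 bbox 307 359 254 280 754 [0.541 0.045]
valve_top top 0.32 [232.7 180.4] cen 231.8 183.6 bbox 214 249 163 203 1052 [0.736 0.295]
valve_top scene 0.75 [288.6 213.1] cen 289.8 212.8 bbox 270 308 185 244 1675 [0.394 0.207]
```

View pics/crop1.png

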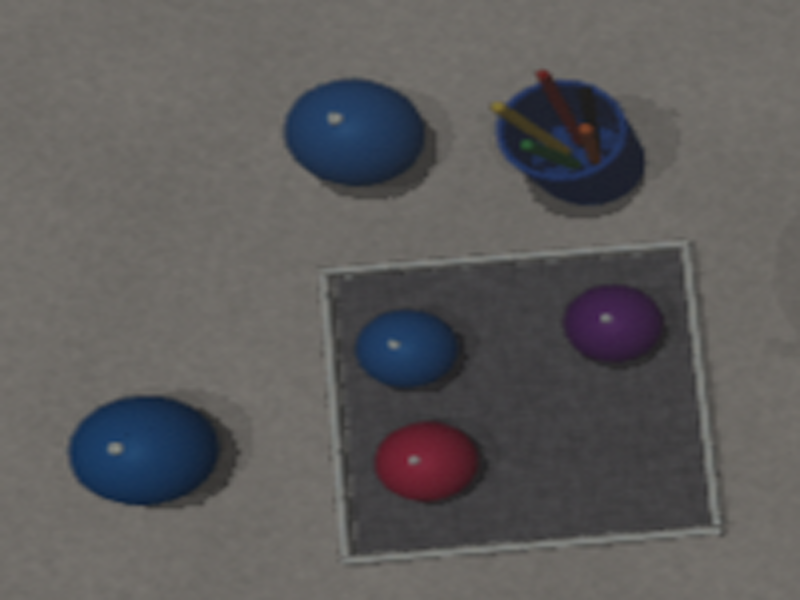

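View pics/crop2.png

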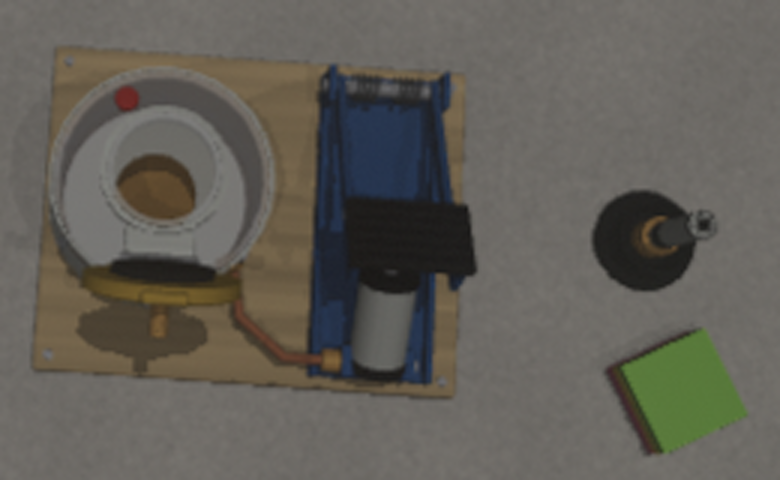

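The crop confirms the small blue ball on the tray. Next I'll measure the station, mouth and holder.

```bash
python3 - <<'E'
from h import *
ct=cam("top"); cs=cam("scene")
C=[(298.7,185.7),(435.3,194),(431.7,302.3),(291.3,293.3)]
P=np.array([atz(ct,*c,.015) for c in C]);print(P.round(3),P.mean(0))
print([np.linalg.norm(P[i]-P[(i+1)%4]).round(3) for i in range(4)])
d=P[0]-P[1]; print("yaw from y edge",np.arctan2(-d[0],d[1])); d=P[3]-P[2];print(np.arctan2(-d[0],d[1])); d=P[0]-P[3]; print(np.arctan2(d[1],d[0])); d=P[1]-P[2]; print(np.arctan2(d[1],d[0]))
print("holder",atz(ct,494.3,250.3,.008), "mouth",atz(ct,334.3,225.3,.177))
for n,c,b in (("scene",cs,(200,170,200,150)),("scene",cs,(140,370,130,100))):
    x,y,w,h=b; im=cv2.resize(c["color"][y:y+h,x:x+w],None,fx=4,fy=4,interpolation=cv2.INTER_CUBIC); cv2.imwrite(f"pics/s{x}.png",cv2.cvtColor(im,cv2.COLOR_RGB2BGR))
x,y,w,h=280,170,110,140
im=cv2.resize(ct["color"][y:y+h,x:x+w],None,fx=4,fy=4,interpolation=cv2.INTER_CUBIC); im=cv2.convertScaleAbs(im,alpha=1.5);cv2.imwrite("pics/t280.png",cv2.cvtColor(im,cv2.COLOR_RGB2BGR))
for d in optics.cut_out("top","station")[:1]:
    m=d["region"].astype(np.uint8); cn=max(cv2.findContours(m,0,2)[0],key=cv2.contourArea); print(cv2.boxPoints(cv2.minAreaRect(cn)))
E
```

```text
[[ 0.738  0.131  0.015]
 [ 0.721 -0.212  0.015]
 [ 0.452 -0.196  0.015]
 [ 0.47   0.145  0.015]] [ 0.59514707 -0.0328657   0.015     ]
[np.float64(0.343), np.float64(0.27), np.float64(0.341), np.float64(0.268)]
yaw from y edge -0.04995452237697437
-0.05402703467589198
-0.052460191988015555
-0.05897516469026695
holder [ 0.58109947 -0.35699035  0.008     ] mouth [0.61159022 0.04970759 0.177     ]
[[289.65997 293.48282]
 [296.43445 184.24402]
 [442.13763 193.27988]
 [435.36316 302.51868]]
```

View pics/s200.png

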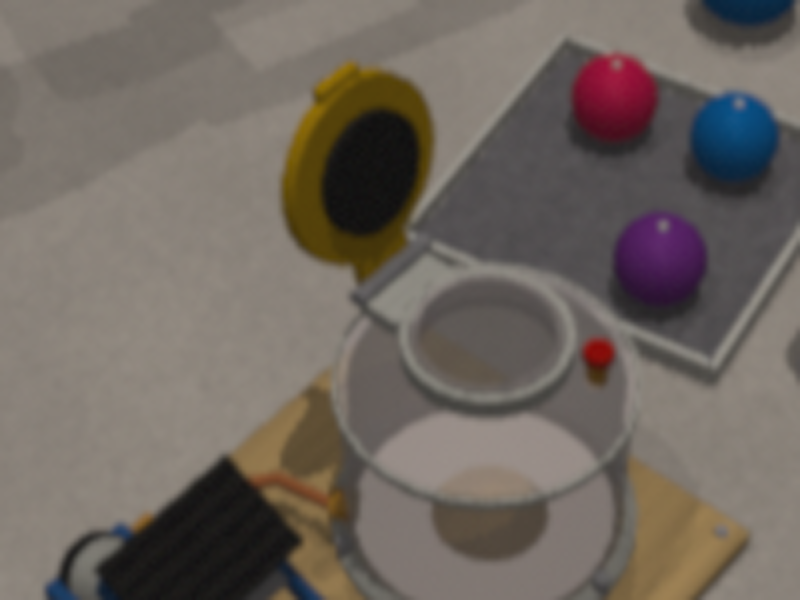

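View pics/s140.png

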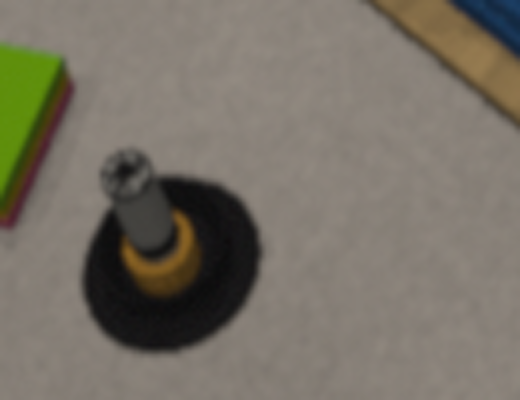

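View pics/t280.png

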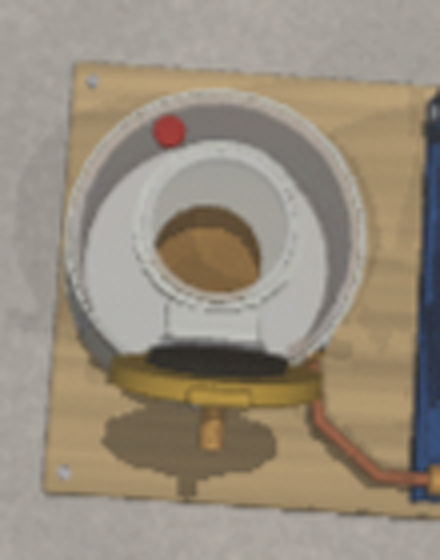

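```bash
cat >> h.py <<'E'
def tri(c1,p1,c2,p2):
    o1,d1=ray(c1,*p1); o2,d2=ray(c2,*p2); d1=d1/np.linalg.norm(d1); d2=d2/np.linalg.norm(d2)
    s=np.linalg.lstsq(np.c_[d1,-d2],o2-o1,rcond=None)[0]; a=o1+s[0]*d1;b=o2+s[1]*d2
    return (a+b)/2,np.linalg.norm(a-b)
def go(T,yaw=None,st=None):
    """tool-frame delta (mm) and turn to reach T; yaw= world angle of tool y axis mod pi"""
    st=st or robot.read_state(); M=rot(st["orientation"]); p=st["tool_pos"]
    y=np.arctan2(M[1,1],M[0,1]); 
    print("at",np.round(p,4),"ytool ang",round(y,3),"zt",np.round(M[:,2],3),"delta tool mm",np.round(M.T@(np.array(T)-p)*1000,1))
    if yaw is not None:
        d=(yaw-y+np.pi/2)%np.pi-np.pi/2; print(" turn (tool z)",round(-d,3), "after turn delta",np.round((R.from_rotvec([0,0,d]).as_matrix()@M).T@(np.array(T)-p)*1000,1))
E
python3 - <<'E'
from h import *
ct=cam("top"); cs=cam("scene")
for a in ((334.,226),):
    print(tri(ct,a,cs,(322,254)), atz(ct,*a,.177),atz(cs,322,254,.177))
print("tray blue/red/purple",tri(ct,(191,249.7),cs,(383.8,204)),tri(ct,(195.7,285.5),cs,(353.1,193.4)),tri(ct,(242.9,241.9),cs,(364.6,233.4)))
print(rot(robot.read_state()["orientation"]).round(3))
go([.573,.385,.12],np.pi/2-.05)
E
```

```text
(array([0.61107193, 0.04933271, 0.1672903 ]), np.float64(0.0015770233792527634)) [0.61008339 0.05033652 0.177     ] [0.61533364 0.0419112  0.177     ]
tray blue/red/purple (array([0.57165439, 0.38817482, 0.02915322]), np.float64(0.0018007002152671638)) (array([0.48493968, 0.3716267 , 0.03219685]), np.float64(0.0034026620115925506)) (array([0.59125631, 0.26254194, 0.03455433]), np.float64(0.0020411759042491843))
[[-0.956  0.293 -0.   ]
 [ 0.293  0.956 -0.   ]
 [-0.    -0.    -1.   ]]
at [0.176  0.5736 0.2186] ytool ang 1.273 zt [-0. -0. -1.] delta tool mm [-434.8  -63.8   98.6]
 turn (tool z) -0.248 after turn delta [-405.9 -168.5   98.6]
```

Call:
send_rows:
  targets:
    - [1,[0,0,0],-0.124]
    - [1,[0,0,0],-0.124]
    - [1,[-41,-17,0],0]
    - [1,[-41,-17,0],0]
    - [1,[-41,-17,0],0]
    - [1,[-41,-17,0],0]
    - [1,[-41,-17,0],0]
    - [1,[-41,-17,0],0]
    - [1,[-40,-17,0],0]
    - [1,[-40,-17,0],0]
    - [1,[-40,-16,10],0]
    - [1,[-40,-16,10],0]
  newtons: 12

```text
t: 3.0
tool_pos: [0.575, 0.3848, 0.199]
orientation: [0.078, 3.139, 0.001]
force: [0.3, 0.1, 0.9]
opening: 0.0927
```

```bash
python3 - <<'E'
from h import *
c=cam("wrist"); save(c,"pics/w1.png")
print(np.round(c["position"],4),rot(c["orientation"]).round(3))
for d in optics.cut_out("wrist","ball2"):
    m=d["region"]; ys,xs=np.nonzero(m); print(round(d["confidence"],2),xs.mean().round(1),ys.mean().round(1),"bbox",xs.min(),xs.max(),ys.min(),ys.max(),atz(c,xs.mean(),ys.mean(),.035).round(4))
go([.572,.387,.022],np.pi/2-.05)
E
```

```text
[0.5037 0.3871 0.3655] [[ 0.049 -0.965 -0.257]
 [ 0.999  0.048  0.012]
 [ 0.    -0.258  0.966]]
0.93 308.2 216.0 bbox 277 340 185 247 [0.5692 0.3825 0.035 ]
0.89 285.3 120.9 bbox 252 319 85 157 [0.4834 0.3666 0.035 ]
0.88 353.7 391.3 bbox 314 393 333 417 [0.7637 0.4217 0.035 ]
0.8 480.5 116.8 bbox 426 534 66 168 [0.4885 0.5377 0.035 ]
0.61 179.7 244.1 bbox 147 212 213 275 [0.5905 0.258  0.035 ]
at [0.5766 0.3813 0.1955] ytool ang 1.516 zt [-0.002 -0.003 -1.   ] delta tool mm [  4.6   5.9 173.4]
 turn (tool z) -0.005 after turn delta [  4.6   6.  173.4]
```

View pics/w1.png

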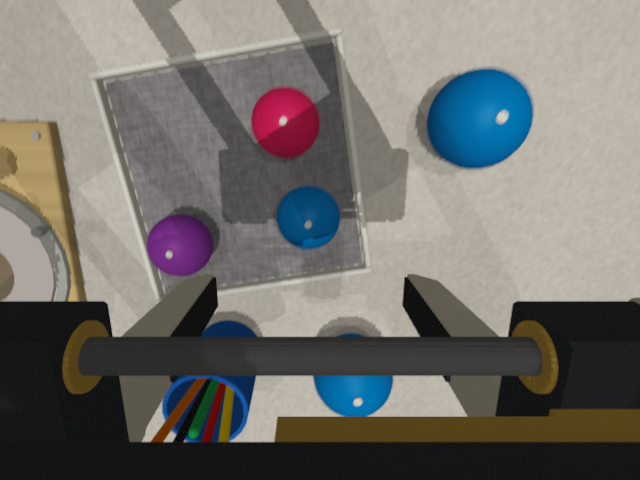

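Wrist view: small blue at (308,216), red at (285,121), purple at (180,244). The tray is clear around the fingers, so I'll let the arm settle and descend part of the way.

Call:
send_rows:
  targets:
    - [1,[5,4,20],0]
    - [1,[0,0,40],0]
    - [1,[0,0,30],0]
    - [1,[0,0,0],0]
    - [1,[0,0,0],0]

```text
t: 3.6
tool_pos: [0.5678, 0.39, 0.1088]
orientation: [-0.078, -3.14, 0.001]
force: [-0.3, 0.6, 0.8]
opening: 0.0929
```

```bash
python3 - <<'E'
from h import *
go([.571,.385,.022],np.pi/2-.05)
E
```

```text
at [0.5678 0.39   0.1088] ytool ang 1.521 zt [-0.001 -0.    -1.   ] delta tool mm [-3.6 -4.8 86.8]
 turn (tool z) 0.001 after turn delta [-3.6 -4.8 86.8]
```

Call:
send_rows:
  targets:
    - [1,[-3,-5,20],0]
    - [1,[0,0,30],0]
    - [1,[0,0,25],0]
    - [1,[0,0,12],0]
    - [1,[0,0,0],0]
    - [-1,[0,0,0],0]
    - [-1,[0,0,0],0]
    - [-1,[0,0,0],0]
    - [-1,[0,0,0],0]
    - [-1,[0,0,0],0]
  newtons: 12

```text
t: 4.6
tool_pos: [0.5714, 0.3848, 0.0223]
orientation: [0.078, 3.14, 0.001]
force: [-0.1, 0.2, 3.1]
opening: 0.0594
```

Call:
send_rows:
  targets:
    - [-1,[0,0,-40],0]
    - [-1,[0,0,-50],0]
    - [-1,[0,0,-50],0]
    - [-1,[0,0,-50],0]
    - [-1,[0,0,-38],0]
    - [-1,[-20,-45,0],0]
    - [-1,[-20,-45,0],0]
    - [-1,[-20,-45,0],0]
    - [-1,[-20,-45,0],0]
    - [-1,[-20,-45,0],0]
    - [-1,[0,-20,0],0]
    - [-1,[0,0,0],0]

```text
t: 5.8
tool_pos: [0.659, 0.1317, 0.2494]
orientation: [-0.085, -3.14, 0.001]
force: [0.4, 0.8, -0.5]
opening: 0.0592
```

Call:
send_rows:
  targets:
    - [-1,[0,0,0],0]
    - [-1,[0,0,0],0]

```text
t: 6.0
tool_pos: [0.6584, 0.1367, 0.2497]
orientation: [-0.076, -3.141, -0.001]
force: [-0.4, 0.5, -0.9]
opening: 0.0595
```

```bash
python3 - <<'E'
from h import *
c=cam("wrist"); save(c,"pics/w2.png")
go([.611,.049,.25],np.pi/2-.05)
E
```

```text
at [0.6584 0.1369 0.2497] ytool ang 1.523 zt [-0.  0. -1.] delta tool mm [ 43.1 -90.1  -0.3]
 turn (tool z) 0.002 after turn delta [ 42.9 -90.2  -0.3]
```

View pics/w2.png

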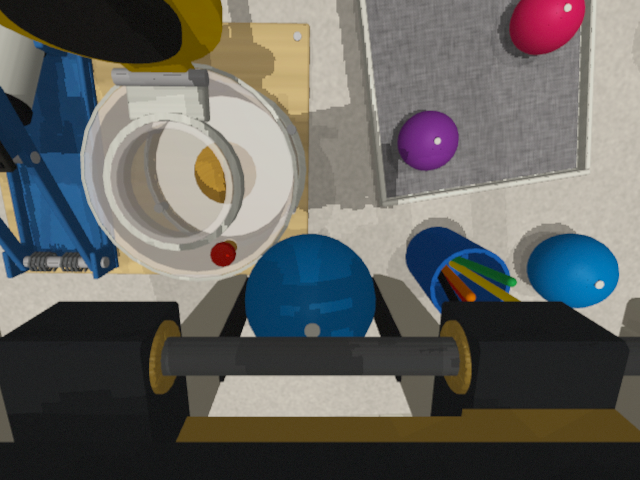

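Blue is held at (311,292), and the mouth ring is centred near (174,181). I'll check it with projected circles.

```bash
cat >> h.py <<'E'
def circ(im,c,P,r,col,s=1):
    t=np.linspace(0,2*np.pi,90); pts=np.array([proj(c,np.array(P)+[r*np.cos(a),r*np.sin(a),0]) for a in t])
    cv2.polylines(im,[np.round(pts*s*8).astype(int).reshape(-1,1,2)],True,col,1,cv2.LINE_AA,3)
E
python3 - <<'E'
from h import *
c=cam("wrist"); ct=cam("top"); cs=cam("scene")
print(atz(c,174,181,.177),atz(c,174,181,.172))
for k,P in enumerate([(.612,.050,.177),(.611,.045,.177)]):
  o=[]
  for cc,(x,y,w,h) in ((c,(70,80,200,200)),(ct,(284,180,100,100)),(cs,(280,225,80,80))):
    f=400//w+0; f=max(f,1)
    s=400/w
    im=cv2.cvtColor(cc["color"],cv2.COLOR_RGB2BGR); im=cv2.resize(im,None,fx=s,fy=s,interpolation=cv2.INTER_CUBIC)
    circ(im,cc,P,.036,(0,0,255),s); circ(im,cc,P,.046,(0,255,0),s); 
    o.append(im[int(y*s):int(y*s)+400,int(x*s):int(x*s)+400][:, :400])
  cv2.imwrite(f"pics/ov{k}.png",cv2.resize(np.hstack(o),(800,267))) if 0 else cv2.imwrite(f"pics/ov{k}.png",np.vstack([np.hstack([cv2.resize(o[0],(400,400)),cv2.resize(o[1],(400,400))])]))
  cv2.imwrite(f"pics/ovs{k}.png",o[2])
E
```

```text
[0.6066508 0.0480113 0.177    ] [0.6070561  0.04610849 0.172     ]
```

View pics/ov0.png

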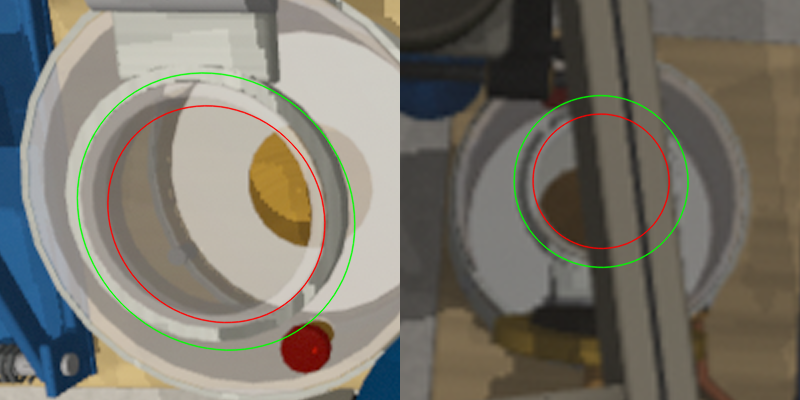

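View pics/ovs0.png

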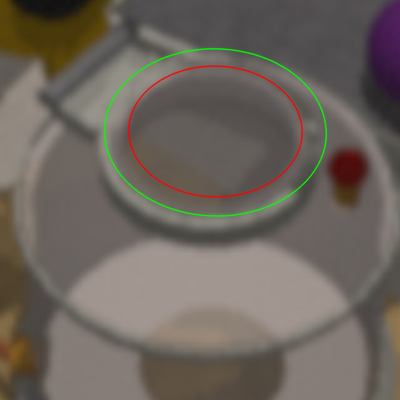

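View pics/ov1.png

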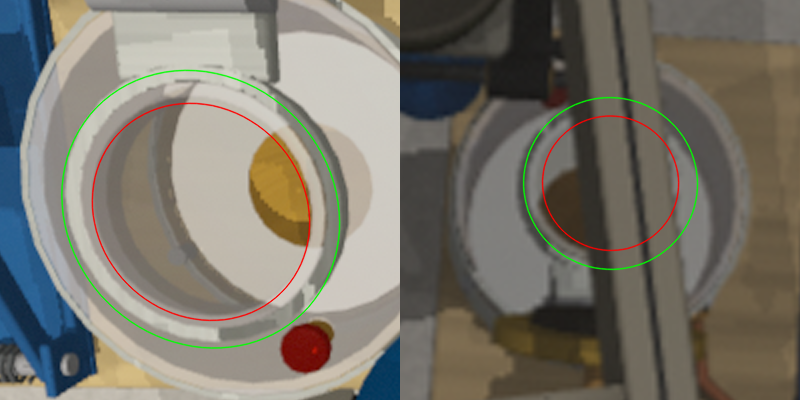

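Call:
send_rows:
  targets:
    - [-1,[-5,-30,0],0]
    - [-1,[-10,-30,0],0]
    - [-1,[-10,-26,0],0]
    - [-1,[0,0,0],0]
    - [-1,[0,0,0],0]
    - [-1,[0,0,0],0]

```text
t: 6.8
tool_pos: [0.6793, 0.0491, 0.2496]
orientation: [-0.076, -3.141, -0.001]
force: [-0.4, -0.0, -0.6]
opening: 0.0595
```

```bash
python3 - <<'E'
from h import *
c=cam("wrist"); save(c,"pics/w3.png"); print(c["position"])
go([.611,.049,.25],np.pi/2-.05)
for k,P in enumerate([(.611,.049,.177),(.611,.046,.177)]):
    s=3; im=cv2.cvtColor(c["color"],cv2.COLOR_RGB2BGR); im=cv2.resize(im,None,fx=s,fy=s,interpolation=cv2.INTER_CUBIC)
    circ(im,c,P,.036,(0,0,255),s); circ(im,c,P,.041,(255,0,0),s);circ(im,c,P,.046,(0,255,0),s)
    u,v=proj(c,P); print(u,v)
    u,v=proj(c,(.611,.049,.177));y0=int((v-90)*s);x0=int((u-110)*s); cv2.imwrite(f"pics/w3o{k}.png",im[max(y0,0):y0+540,x0:x0+660])
E
```

```text
[0.60820679 0.05139929 0.41626712]
at [0.6793 0.0492 0.2497] ytool ang 1.522 zt [-0.  0. -1.] delta tool mm [68.2 -3.5 -0.3]
 turn (tool z) 0.002 after turn delta [68.2 -3.6 -0.3]
306.3023472932067 148.74382623577108
301.68123509523156 148.97402820091892
```

View pics/w3o0.png

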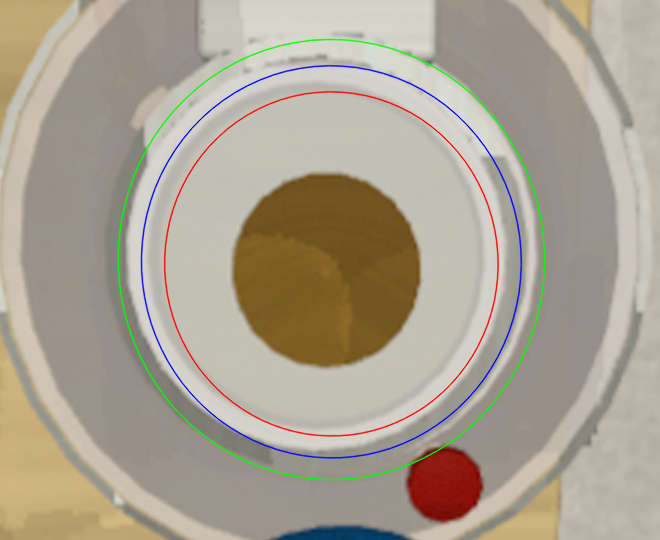

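View pics/w3.png

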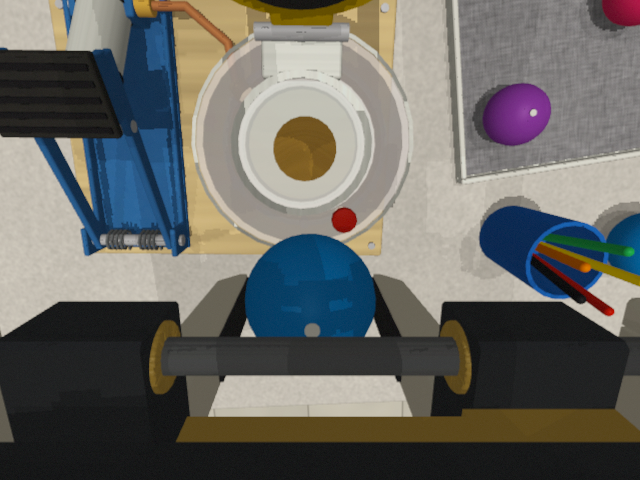

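```bash
python3 - <<'E'
from h import *
c=cam("wrist")
print(proj(c,(.6793,.0492,.2627)))
im=cv2.cvtColor(c["color"],cv2.COLOR_RGB2HSV)
m=(abs(im[...,0].astype(int)-104)<8)&(im[...,1]>150); m[:230]=0;m[330:]=0;m[:,:235]=0;m[:,390:]=0
ys,xs=np.nonzero(m); print(xs.min(),xs.max(),ys.min())
g=cv2.cvtColor(c["color"],cv2.COLOR_RGB2GRAY)
for r in (130,145,160): print(r,g[r,225:385].tolist())
E
```

```text
[312.15042487 302.10526225]
245 375 234
130 [147, 144, 144, 143, 142, 142, 139, 133, 131, 132, 131, 128, 127, 130, 183, 207, 211, 212, 209, 208, 208, 197, 184, 180, 181, 184, 190, 192, 191, 192, 193, 192, 192, 192, 192, 191, 190, 191, 190, 191, 191, 190, 191, 190, 190, 191, 191, 190, 191, 190, 190, 191, 185, 158, 112, 89, 87, 87, 87, 87, 87, 85, 87, 87, 89, 87, 87, 87, 86, 86, 86, 86, 87, 84, 86, 86, 84, 85, 84, 84, 86, 84, 85, 84, 84, 85, 83, 87, 86, 87, 86, 87, 88, 87, 87, 88, 88, 87, 85, 86, 85, 87, 87, 87, 87, 152, 185, 191, 190, 190, 190, 191, 191, 191, 191, 191, 191, 191, 191, 191, 191, 190, 192, 190, 191, 191, 191, 190, 183, 180, 193, 205, 210, 209, 210, 211, 211, 195, 170, 162, 163, 160, 158, 157, 155, 181, 201, 206, 191, 158, 143, 143, 142, 143, 144, 146, 146, 145, 145, 144]
145 [147, 147, 148, 144, 142, 140, 133, 129, 128, 131, 129, 129, 126, 186, 208, 212, 211, 209, 208, 206, 189, 181, 181, 184, 190, 192, 192, 192, 192, 191, 191, 191, 192, 193, 192, 192, 192, 192, 192, 193, 192, 193, 193, 193, 193, 193, 193, 193, 155, 107, 115, 106, 98, 98, 99, 98, 99, 98, 98, 96, 99, 98, 
[... 502 characters left out ...]
8, 128, 128, 126, 125, 126, 167, 203, 211, 212, 210, 209, 208, 197, 184, 181, 180, 185, 190, 192, 191, 191, 191, 192, 191, 191, 191, 191, 191, 191, 191, 192, 191, 191, 191, 191, 191, 191, 192, 191, 191, 142, 95, 94, 94, 96, 95, 95, 96, 93, 93, 95, 95, 94, 94, 93, 95, 93, 95, 93, 94, 94, 96, 96, 94, 95, 95, 97, 98, 97, 99, 97, 98, 98, 100, 101, 102, 103, 105, 92, 88, 89, 88, 89, 88, 89, 88, 88, 89, 87, 89, 89, 89, 88, 89, 87, 89, 88, 88, 101, 176, 192, 191, 191, 191, 191, 191, 191, 192, 191, 191, 191, 191, 191, 191, 191, 191, 191, 187, 182, 184, 200, 208, 209, 208, 209, 210, 205, 177, 162, 162, 157, 155, 152, 152, 179, 200, 204, 174, 148, 142, 143, 142, 143, 143, 144, 145, 144, 143, 144, 144]
```

The rim fit gives the mouth at about (0.6105, 0.0465). The rim diameter comes out at 81.5 mm against the given 82, so I trust it.

```bash
python3 - <<'E'
from h import *
go([.6105,.0465,.184],np.pi/2-.05)
E
```

```text
at [0.6793 0.0492 0.2497] ytool ang 1.522 zt [-0.  0. -1.] delta tool mm [68.6 -6.1 65.7]
 turn (tool z) 0.002 after turn delta [68.5 -6.2 65.7]
```

Call:
send_rows:
  targets:
    - [-1,[25,-2,0],0]
    - [-1,[25,-2,0],0]
    - [-1,[18,-2,0],0]
    - [-1,[0,0,0],0]
    - [-1,[0,0,30],0]
    - [-1,[0,0,25],0]
    - [-1,[0,0,10],0]
    - [-1,[0,0,0],0]
    - [-1,[0,0,0],0]

```text
t: 7.8
tool_pos: [0.612, 0.0455, 0.1856]
orientation: [0.078, 3.14, 0.0]
force: [-0.2, 0.1, -0.1]
opening: 0.0595
```

```bash
python3 - <<'E'
from h import *
go([.6105,.0465,.184],np.pi/2-.05)
c=cam("scene"); im=c["color"][130:330,180:420]; cv2.imwrite("pics/s4.png",cv2.cvtColor(cv2.resize(im,None,fx=3,fy=3),cv2.COLOR_RGB2BGR))
E
```

```text
at [0.612  0.0455 0.1856] ytool ang 1.521 zt [ 0.001  0.    -1.   ] delta tool mm [1.5 0.9 1.6]
 turn (tool z) 0.0 after turn delta [1.5 0.9 1.6]
```

View pics/s4.png

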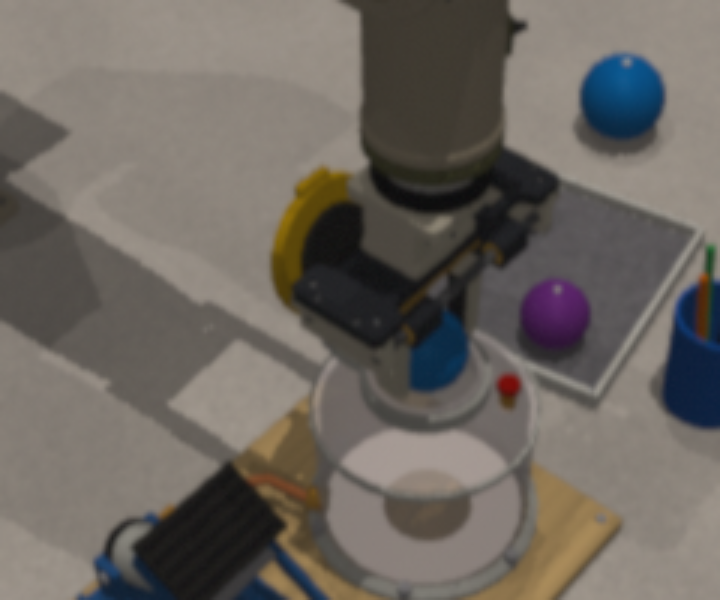

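Call:
send_rows:
  targets:
    - [-1,[1,1,2],0]
    - [-1,[0,0,0],0]
    - [1,[0,0,0],0]
    - [1,[0,0,0],0]
    - [1,[0,0,0],0]
    - [1,[0,0,0],0]
    - [1,[0,0,-30],0]
    - [1,[0,0,-40],0]
    - [1,[-5,40,0],0]
    - [1,[-5,45,0],0]
    - [1,[0,0,0],0]

```text
t: 8.95
tool_pos: [0.6247, 0.1356, 0.2529]
orientation: [0.072, 3.14, 0.003]
force: [0.7, -0.2, -0.1]
opening: 0.0931
```

```bash
python3 - <<'E'
from h import *
c=cam("wrist"); save(c,"pics/w4.png")
ct=cam("top"); cs=cam("scene"); 
for nm,cc in (("wrist",c),("top",ct),("scene",cs)):
  for d in optics.cut_out(nm,"ball1"):
    m=d["region"]; ys,xs=np.nonzero(m); print(nm,round(d["confidence"],2),xs.mean().round(1),ys.mean().round(1),atz(cc,xs.mean(),ys.mean(),.035).round(4),cc["color"][m].mean(0).round())
go([.591,.262,.2],np.pi/2-.05)
E
```

```text
wrist 0.95 426.1 174.0 [0.59   0.2599 0.035 ] [100.  43. 113.]
wrist 0.81 564.6 284.5 [0.7232 0.4243 0.035 ] [  6.  77. 122.]
wrist 0.58 541.0 58.3 [0.4827 0.3683 0.035 ] [158.  25.  65.]
top 0.98 125.3 281.9 [0.4931 0.5394 0.035 ] [32. 57. 88.]
top 0.63 178.2 181.4 [0.7399 0.4265 0.035 ] [42. 61. 88.]
top 0.53 322.8 263.8 [0.541  0.0698 0.035 ] [65. 55. 36.]
scene 0.72 364.7 233.7 [0.5915 0.2607 0.035 ] [73. 35. 83.]
scene 0.71 447.5 220.1 [0.7372 0.4287 0.035 ] [ 20.  67. 105.]
scene 0.7 357.0 195.9 [0.4994 0.3658 0.035 ] [111.  19.  44.]
scene 0.56 390.8 166.6 [0.5092 0.5261 0.035 ] [23. 54. 82.]
at [0.6245 0.1297 0.2525] ytool ang 1.52 zt [-0. -0. -1.] delta tool mm [ 40.2 130.5  52.5]
 turn (tool z) -0.001 after turn delta [ 40.1 130.5  52.5]
```

View pics/w4.png

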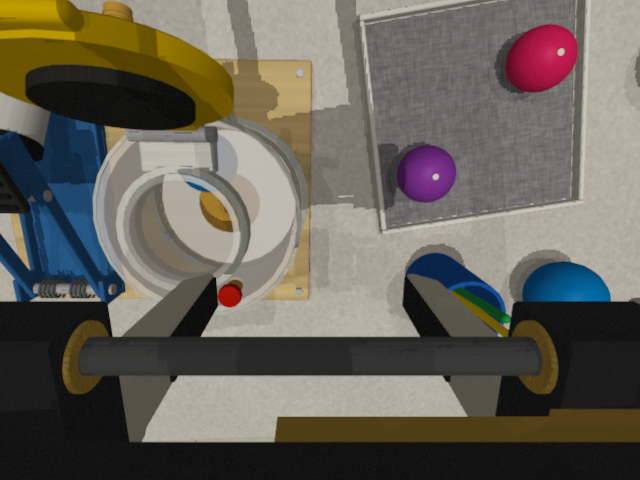

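Blue is in the pot, visible at (200,185). Purple is next.

Call:
send_rows:
  targets:
    - [1,[10,44,0],0]
    - [1,[15,44,0],0]
    - [1,[15,42,20],0]
    - [1,[0,0,45],0]
    - [1,[0,0,45],0]
    - [1,[0,0,40],0]
    - [1,[0,0,0],0]
    - [1,[0,0,0],0]

```text
t: 10.05
tool_pos: [0.5909, 0.2616, 0.1028]
orientation: [-0.08, -3.139, 0.001]
force: [0.1, 0.2, 0.9]
opening: 0.0928
```

```bash
python3 - <<'E'
from h import *
go([.5905,.2615,.022],np.pi/2-.05)
E
```

```text
at [0.5909 0.2616 0.1028] ytool ang 1.52 zt [-0.001 -0.001 -1.   ] delta tool mm [ 0.3 -0.1 80.8]
 turn (tool z) -0.001 after turn delta [ 0.3 -0.1 80.8]
```

Call:
send_rows:
  targets:
    - [1,[0,0,30],0]
    - [1,[0,0,30],0]
    - [1,[0,0,20],0]
    - [1,[0,0,0],0]
    - [-1,[0,0,0],0]
    - [-1,[0,0,0],0]
    - [-1,[0,0,0],0]
    - [-1,[0,0,0],0]
    - [-1,[0,0,0],0]
    - [-1,[0,0,-40],0]
    - [-1,[0,0,-50],0]
    - [-1,[0,0,-50],0]

```text
t: 11.25
tool_pos: [0.5901, 0.2622, 0.1634]
orientation: [-0.078, -3.139, 0.001]
force: [1.0, -0.6, -0.9]
opening: 0.0592
```

Call:
send_rows:
  targets:
    - [-1,[0,0,-50],0]
    - [-1,[0,0,-37],0]
    - [-1,[0,0,0],0]
    - [-1,[-5,-43,0],0]
    - [-1,[-5,-43,0],0]
    - [-1,[0,-43,0],0]
    - [-1,[0,-43,0],0]
    - [-1,[0,-30,0],0]
    - [-1,[0,0,0],0]
    - [-1,[0,0,0],0]
    - [-1,[0,0,0],0]

```text
t: 12.35
tool_pos: [0.5908, 0.0612, 0.2492]
orientation: [-0.077, -3.14, -0.001]
force: [0.6, -0.0, 0.3]
opening: 0.0594
```

```bash
python3 - <<'E'
from h import *
go([.6105,.0465,.184],np.pi/2-.05)
E
```

```text
at [0.5908 0.0612 0.2492] ytool ang 1.522 zt [-0.001  0.    -1.   ] delta tool mm [-20.4 -13.7  65.2]
 turn (tool z) 0.001 after turn delta [-20.4 -13.7  65.2]
```

Call:
send_rows:
  targets:
    - [-1,[-20,-14,0],0]
    - [-1,[0,0,0],0]
    - [-1,[0,0,30],0]
    - [-1,[0,0,25],0]
    - [-1,[0,0,10],0]
    - [-1,[0,0,0],0]
    - [-1,[0,0,0],0]

```text
t: 13.05
tool_pos: [0.6106, 0.046, 0.1857]
orientation: [0.077, 3.14, 0.0]
force: [0.7, -0.2, -0.0]
opening: 0.0593
```

```bash
python3 - <<'E'
from h import *
go([.6105,.0465,.184],np.pi/2-.05)
E
```

```text
at [0.6106 0.046  0.1857] ytool ang 1.522 zt [ 0.001  0.    -1.   ] delta tool mm [0.1 0.5 1.7]
 turn (tool z) 0.001 after turn delta [0.1 0.5 1.7]
```

Call:
send_rows:
  targets:
    - [1,[0,0,0],0]
    - [1,[0,0,0],0]
    - [1,[0,0,0],0]
    - [1,[0,0,0],0]
    - [1,[0,0,-30],0]
    - [1,[0,0,-40],0]
    - [1,[0,45,0],0]
    - [1,[0,48,0],0]
    - [1,[0,48,0],0]
    - [1,[10,48,0],0]
    - [1,[10,48,0],0]
    - [1,[0,0,0],0]

```text
t: 14.25
tool_pos: [0.6001, 0.2892, 0.2544]
orientation: [-0.069, -3.14, -0.003]
force: [0.7, -0.4, -0.3]
opening: 0.093
```

Call:
send_rows:
  targets:
    - [1,[30,30,0],0]
    - [1,[40,25,0],0]
    - [1,[0,0,0],0]
    - [1,[0,0,0],0]

```text
t: 14.65
tool_pos: [0.5345, 0.3417, 0.255]
orientation: [0.076, 3.14, -0.0]
force: [0.8, -0.6, -0.1]
opening: 0.0928
```

```bash
python3 - <<'E'
from h import *
c=cam("wrist"); save(c,"pics/w5.png")
cs=cam("scene"); save(cs,"pics/s5.png")
for nm,cc in (("wrist",c),("scene",cs)):
  for d in optics.cut_out(nm,"ball1"):
    m=d["region"]; ys,xs=np.nonzero(m); print(nm,round(d["confidence"],2),xs.mean().round(1),ys.mean().round(1),atz(cc,xs.mean(),ys.mean(),.035).round(4),cc["color"][m].mean(0).round())
go([.486,.3705,.12],np.pi/2-.05)
E
```

```text
wrist 0.86 332.6 162.7 [0.4838 0.367  0.035 ] [114.  18.  44.]
wrist 0.72 384.7 390.0 [0.767  0.4238 0.035 ] [ 15. 103. 154.]
wrist 0.62 494.4 160.7 [0.4898 0.5377 0.035 ] [  8.  90. 139.]
scene 0.66 447.3 220.5 [0.7375 0.4271 0.035 ] [ 19.  64. 101.]
scene 0.58 258.0 321.4 [ 0.5466 -0.0968  0.035 ] [32. 37. 43.]
scene 0.54 352.8 193.6 [0.4851 0.3663 0.035 ] [82. 20. 36.]
at [0.5359 0.3403 0.2546] ytool ang 1.519 zt [ 0. -0. -1.] delta tool mm [ 51.5  27.6 134.6]
 turn (tool z) -0.001 after turn delta [ 51.4  27.6 134.6]
```

View pics/s5.png

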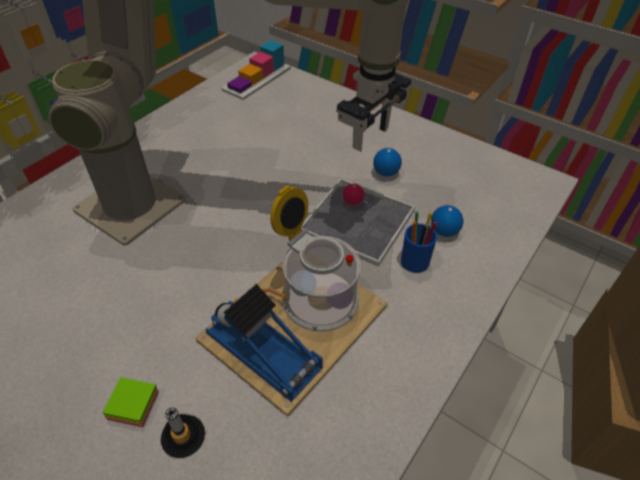

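Two balls are inside the pot. Only the red one is left on the tray, unmoved at about (0.485, 0.370).

Call:
send_rows:
  targets:
    - [1,[26,14,10],0]
    - [1,[26,13,20],0]
    - [1,[0,0,45],0]
    - [1,[0,0,45],0]
    - [1,[0,0,30],0]
    - [1,[0,0,0],0]
    - [1,[0,0,0],0]

```text
t: 15.55
tool_pos: [0.4849, 0.3704, 0.105]
orientation: [-0.08, -3.14, 0.001]
force: [-0.1, -0.6, 0.7]
opening: 0.093
```

```bash
python3 - <<'E'
from h import *
go([.4855,.370,.022],np.pi/2-.05)
E
```

```text
at [0.4849 0.3704 0.105 ] ytool ang 1.52 zt [-0.001 -0.001 -1.   ] delta tool mm [-0.7 -0.3 83. ]
 turn (tool z) -0.001 after turn delta [-0.7 -0.3 83. ]
```

Call:
send_rows:
  targets:
    - [1,[0,0,30],0]
    - [1,[0,0,30],0]
    - [1,[0,0,22],0]
    - [1,[0,0,0],0]
    - [-1,[0,0,0],0]
    - [-1,[0,0,0],0]
    - [-1,[0,0,0],0]
    - [-1,[0,0,0],0]
    - [-1,[0,0,0],0]
    - [-1,[0,0,-40],0]
    - [-1,[0,0,-50],0]
    - [-1,[0,0,-50],0]

```text
t: 16.75
tool_pos: [0.4834, 0.3705, 0.1634]
orientation: [-0.078, -3.139, 0.002]
force: [0.5, 0.0, 0.0]
opening: 0.0592
```

Call:
send_rows:
  targets:
    - [-1,[0,0,-50],0]
    - [-1,[-20,0,-37],0]
    - [-1,[-45,0,0],0]
    - [-1,[-45,-10,0],0]
    - [-1,[-10,-47,0],0]
    - [-1,[0,-47,0],0]
    - [-1,[0,-47,0],0]
    - [-1,[0,-47,0],0]
    - [-1,[0,-47,0],0]
    - [-1,[0,-47,0],0]
    - [-1,[0,-20,0],0]
    - [-1,[0,0,0],0]

```text
t: 17.95
tool_pos: [0.5885, 0.0503, 0.2497]
orientation: [-0.084, -3.14, 0.001]
force: [0.6, 1.1, 0.2]
opening: 0.0592
```

Call:
send_rows:
  targets:
    - [-1,[0,0,0],0]
    - [-1,[0,0,0],0]

```text
t: 18.15
tool_pos: [0.5886, 0.0546, 0.2496]
orientation: [-0.077, -3.14, -0.001]
force: [-0.3, 0.0, -0.9]
opening: 0.0595
```

```bash
python3 - <<'E'
from h import *
go([.6105,.0465,.184],np.pi/2-.05)
E
```

```text
at [0.5886 0.0546 0.2496] ytool ang 1.522 zt [-0.  0. -1.] delta tool mm [-22.3  -7.   65.6]
 turn (tool z) 0.001 after turn delta [-22.3  -7.   65.6]
```

Call:
send_rows:
  targets:
    - [-1,[-22,-7,0],0]
    - [-1,[0,0,0],0]
    - [-1,[0,0,30],0]
    - [-1,[0,0,25],0]
    - [-1,[0,0,10],0]
    - [-1,[0,0,0],0]
    - [-1,[0,0,0],0]
    - [1,[0,0,0],0]
    - [1,[0,0,0],0]
    - [1,[0,0,0],0]
    - [1,[0,0,0],0]
    - [1,[0,0,-40],0]

```text
t: 19.35
tool_pos: [0.6067, 0.0453, 0.2184]
orientation: [-0.078, -3.129, 0.0]
force: [-0.1, -0.5, -0.0]
opening: 0.0916
```

Call:
send_rows:
  targets:
    - [1,[0,0,-40],0]
    - [1,[-35,0,-10],0]
    - [1,[-35,0,0],0]
    - [1,[0,0,0],0]
    - [1,[0,0,0],0]

```text
t: 19.85
tool_pos: [0.6801, 0.0417, 0.2732]
orientation: [-0.079, -3.138, -0.0]
force: [-0.6, -0.2, -0.3]
opening: 0.0929
```

```bash
python3 - <<'E'
from h import *
c=cam("wrist"); save(c,"pics/w6.png")
cs=cam("scene"); save(cs,"pics/s6.png"); print(robot.read_state()["tool_pos"])
E
```

```text
[0.67962402 0.04189185 0.27469822]
```

View pics/w6.png

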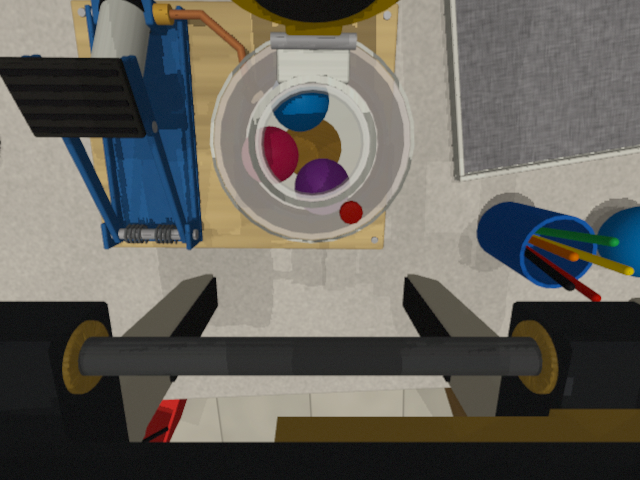

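View pics/s6.png

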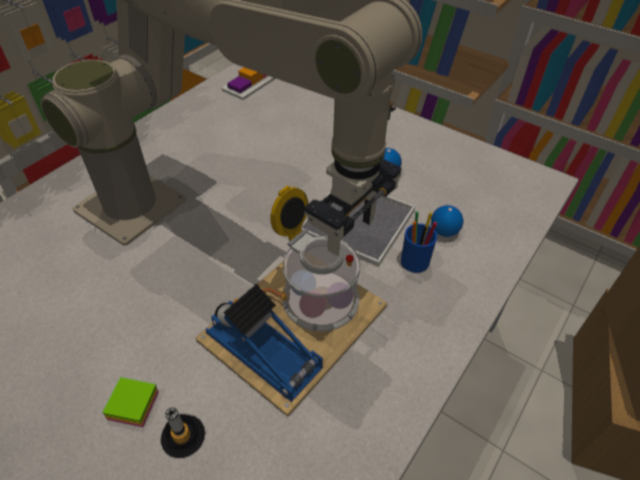

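All three balls lie in the pot in a ring around the cone, at (301,108), (279,153) and (321,178), and the tray is empty. Next is the lid, which I'll push over from behind with shut fingers.

Call:
send_rows:
  targets:
    - [-1,[0,0,-45],0]
    - [-1,[0,0,-45],0]
    - [-1,[45,0,0],0]
    - [-1,[45,0,0],0]
    - [-1,[45,0,0],0]
    - [-1,[45,-1,0],0]
    - [-1,[30,-1,0],0]
    - [-1,[5,0,0],0]
    - [-1,[0,0,0],0]
    - [-1,[0,0,0],0]
    - [-1,[0,0,0],0]

```text
t: 21.05
tool_pos: [0.4659, 0.0505, 0.3644]
orientation: [-0.078, -3.14, 0.0]
force: [-0.4, 0.5, 0.1]
opening: 0.0095
```

```bash
python3 - <<'E'
from h import *
go([.470,.050,.275],np.pi/2-.054)
c=cam("wrist"); save(c,"pics/w7.png"); cs=cam("scene"); im=cs["color"][130:330,180:420]; cv2.imwrite("pics/s7.png",cv2.cvtColor(cv2.resize(im,None,fx=3,fy=3),cv2.COLOR_RGB2BGR))
for H in (.5446,):
  for th in (1.75,1.85,1.93):
    a=np.array([.0495]); f=lambda r,o:(H+r*np.cos(th)-o*np.sin(th),.05,.1775+r*np.sin(th)+o*np.cos(th))
    print(th,"edge",proj(cs,f(.118,.0)),"wrist valve",proj(c,f(.066,.04)),"wrist edge",proj(c,f(.118,.012)))
E
```

```text
at [0.4659 0.0505 0.3644] ytool ang 1.521 zt [-0. -0. -1.] delta tool mm [-4.1 -0.3 89.4]
 turn (tool z) 0.004 after turn delta [-4.1 -0.3 89.4]
1.75 edge [287.5847802  192.03450442] wrist valve [312.19474683 261.54695048] wrist edge [313.8529172  309.66352645]
1.85 edge [283.11037238 190.69583277] wrist valve [311.85857886 253.65286652] wrist edge [313.08589992 293.3224774 ]
1.93 edge [279.6788473  189.98688357] wrist valve [311.61545877 247.79103203] wrist edge [312.48861181 280.32498825]
```

View pics/w7.png

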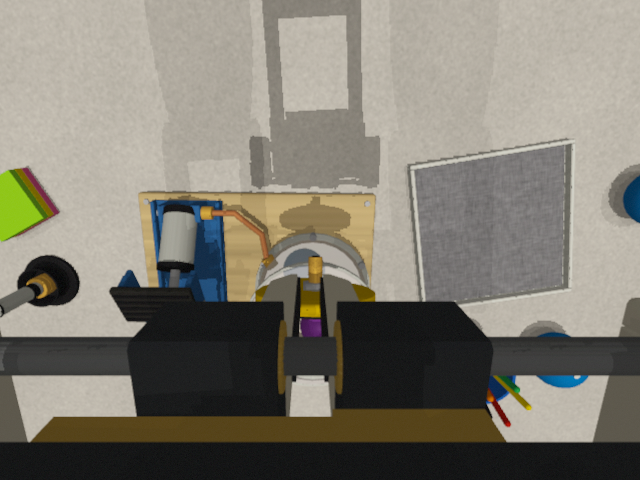

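View pics/s7.png

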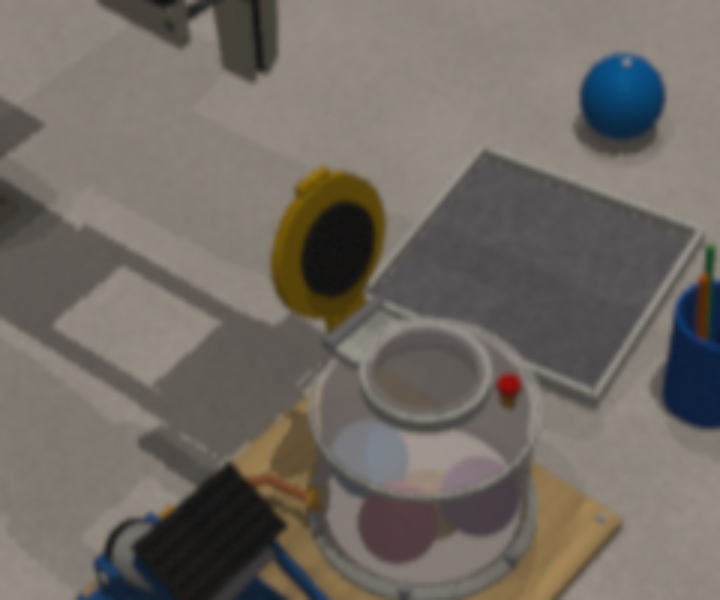

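The lid stands at about 1.8 rad with its valve tip at (315,258), and the fingers are behind it. I'll descend now.

Call:
send_rows:
  targets:
    - [-1,[2,0,30],0]
    - [-1,[0,0,30],0]
    - [-1,[0,0,29],0]
    - [-1,[0,0,0],0]
    - [-1,[0,0,0],0]
    - [-1,[-10,0,0],0]
    - [-1,[-10,0,0],0]
    - [-1,[-10,0,0],0]
    - [-1,[-10,0,0],0]

```text
t: 22.05
tool_pos: [0.5044, 0.0486, 0.2764]
orientation: [0.078, 3.14, 0.0]
force: [-4.4, -0.2, 2.9]
opening: 0.0009
```

Call:
send_rows:
  targets:
    - [-1,[-10,0,0],0]
    - [-1,[-10,0,-2],0]
    - [-1,[-10,0,-2],0]
    - [-1,[-10,0,-2],0]
    - [-1,[-8,0,0],0]
    - [-1,[-8,0,0],0]

```text
t: 22.65
tool_pos: [0.5599, 0.0458, 0.2815]
orientation: [-0.078, -3.14, 0.0]
force: [-1.6, -0.1, -1.1]
opening: 0.0005
```

```bash
python3 - <<'E'
from h import *
go([.5536,.049,.282],np.pi/2-.054); print(robot.read_state()["force"])
cs=cam("scene"); im=cs["color"][130:330,180:420]; cv2.imwrite("pics/s8.png",cv2.cvtColor(cv2.resize(im,None,fx=3,fy=3),cv2.COLOR_RGB2BGR))
E
```

```text
at [0.5599 0.0458 0.2815] ytool ang 1.521 zt [-0. -0. -1.] delta tool mm [ 6.5  2.9 -0.5]
 turn (tool z) 0.004 after turn delta [ 6.5  2.8 -0.5]
[-1.55424434 -0.14870832 -1.10493714]
```

View pics/s8.png

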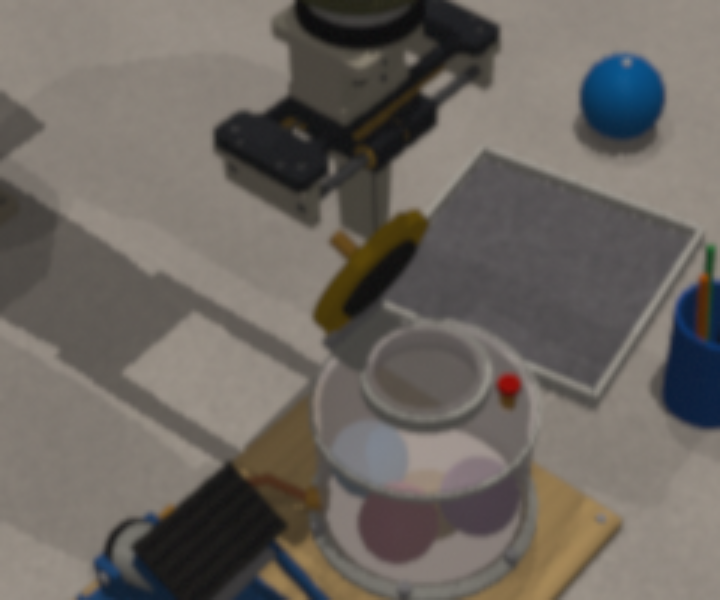

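Call:
send_rows:
  targets:
    - [-1,[-12,0,3],0]
    - [-1,[-12,0,6],0]
    - [-1,[-13,0,9],0]
    - [-1,[-13,0,9],0]
    - [-1,[-10,0,12],0]
    - [-1,[-9,0,13],0]
    - [-1,[-5,0,10],0]
    - [-1,[-4,0,9],0]
    - [-1,[0,0,0],0]

```text
t: 23.6
tool_pos: [0.6365, 0.042, 0.2086]
orientation: [-0.078, -3.138, -0.0]
force: [-0.1, -0.1, 0.4]
opening: 0.0004
```

```bash
python3 - <<'E'
from h import *
go([.642,.045,.1895],np.pi/2-.054); print(robot.read_state()["force"])
cs=cam("scene"); im=cs["color"][130:330,180:420]; cv2.imwrite("pics/s9.png",cv2.cvtColor(cv2.resize(im,None,fx=3,fy=3),cv2.COLOR_RGB2BGR))
E
```

```text
at [0.6365 0.042  0.2086] ytool ang 1.521 zt [-0.003  0.    -1.   ] delta tool mm [-5.4  3.2 19.1]
 turn (tool z) 0.004 after turn delta [-5.4  3.3 19.1]
[-0.12390201 -0.05367157  0.41103152]
```

View pics/s9.png

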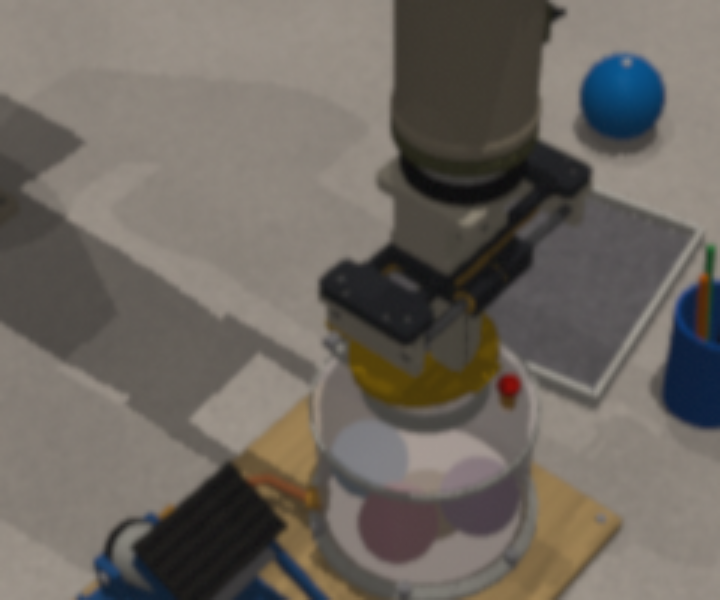

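Call:
send_rows:
  targets:
    - [-1,[-4,3,6],0]
    - [-1,[0,0,6],0]
    - [-1,[0,0,5],0]
    - [-1,[0,0,2],0]
    - [-1,[0,0,0],0]
    - [-1,[0,0,0],0]

```text
t: 24.25
tool_pos: [0.6411, 0.0448, 0.1915]
orientation: [-0.078, -3.14, 0.0]
force: [0.2, -0.3, -0.3]
opening: 0.0001
```

Call:
send_rows:
  targets:
    - [-1,[0,0,2],0]
    - [-1,[0,0,1],0]
    - [-1,[0,0,1],0]
    - [-1,[0,0,0],0]

```text
t: 24.65
tool_pos: [0.6416, 0.0448, 0.1897]
orientation: [0.078, 3.139, -0.0]
force: [-4.6, 0.4, 9.6]
opening: 0.0003
```

Contact at z = 0.1897 against the expected 0.1895, with about 10 N, so the lid is pressed shut. I'll retract and look.

Call:
send_rows:
  targets:
    - [-1,[0,0,-40],0]
    - [-1,[0,0,-45],0]
    - [-1,[-20,0,-25],0]
    - [-1,[-20,0,0],0]
    - [-1,[0,0,0],0]
    - [-1,[0,0,0],0]

```text
t: 25.25
tool_pos: [0.6807, 0.0428, 0.2963]
orientation: [-0.078, -3.139, -0.0]
force: [-0.1, 0.4, -0.1]
opening: 0.0004
```

```bash
python3 - <<'E'
from h import *
c=cam("wrist"); save(c,"pics/w10.png"); print(robot.read_state()["tool_pos"])
ct=cam("top");cs=cam("scene"); im=cs["color"][130:330,180:420]; cv2.imwrite("pics/s10.png",cv2.cvtColor(cv2.resize(im,None,fx=3,fy=3),cv2.COLOR_RGB2BGR))
P=(.6105,.0465,.2175); print("valve proj",proj(c,P),proj(ct,P),proj(cs,P))
E
```

```text
[0.68039456 0.04281114 0.2962807 ]
valve proj [311.97909472 145.54157985] [336.91662094 222.59408818] [321.64851681 238.40022213]
```

View pics/w10.png

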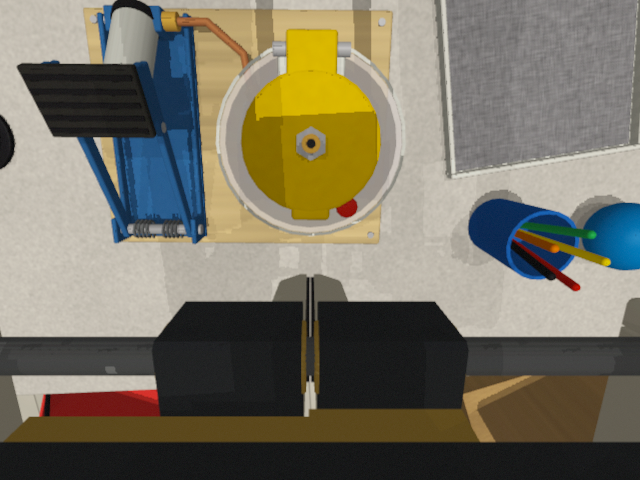

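View pics/s10.png

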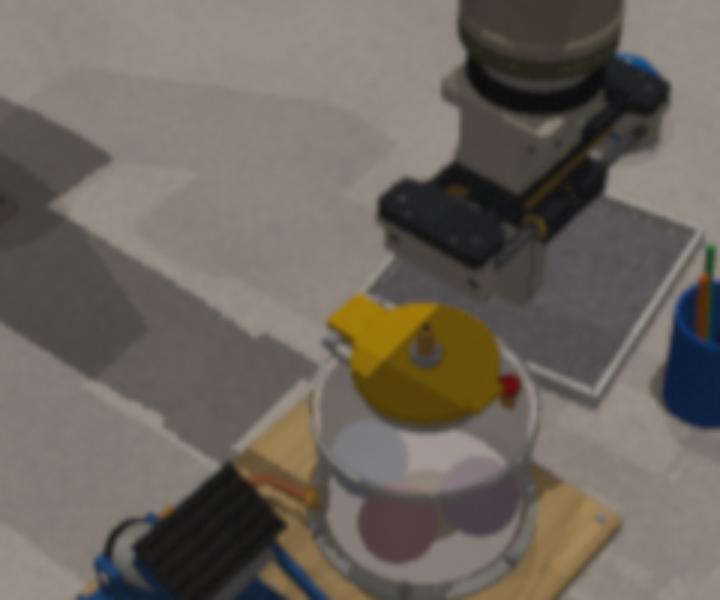

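Lid is flat shut, with the valve at (311,144) as predicted. Now the pedal.

```bash
python3 - <<'E'
from h import *
c=cam("wrist"); ct=cam("top");cs=cam("scene")
# tread corners wrist
q=[(20,64),(135,64),(157,136),(51,137)]
q=np.array(q,float)+[1.5,2]
for z,(u,v) in zip((.166,.166,.138,.138),q): print(atz(c,u,v,z).round(4))
print("hinge",atz(c,165+1.5,228+2,.043))
for nm,cc in (("top",ct),("scene",cs)):
    d=optics.cut_out(nm,"pedal")[:1]
    for e in d: print(nm,e["confidence"],e["point"])
x,y,w,h=400,225,50,50
im=cv2.resize(ct["color"][180:310,380:450],None,fx=5,fy=5,interpolation=cv2.INTER_CUBIC); im=cv2.convertScaleAbs(im,alpha=2.);cv2.imwrite("pics/tp.png",cv2.cvtColor(im,cv2.COLOR_RGB2BGR)[:600])
E
```

```text
[ 0.5407 -0.1716  0.166 ]
[ 0.545 -0.084  0.166]
[ 0.5973 -0.0869  0.138 ]
[ 0.5935 -0.1798  0.138 ]
hinge [ 0.70037234 -0.1325536   0.043     ]
top 0.89 [396.7, 239.4]
scene 0.92 [253.6, 315.4]
```

View pics/tp.png

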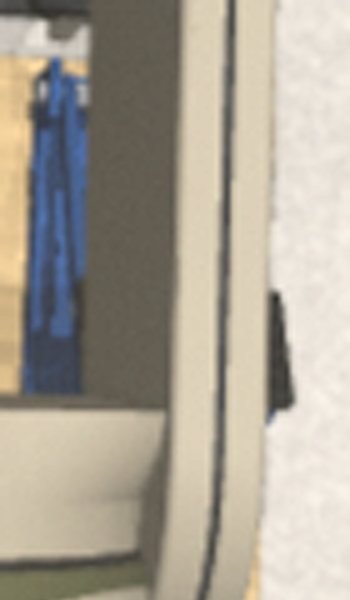

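```bash
python3 - <<'E'
from h import *
go([.5765,-.145,.175],np.pi/2-.054)
E
```

```text
at [0.6809 0.0429 0.2977] ytool ang 1.521 zt [-0.  0. -1.] delta tool mm [  95.  -192.8  122.7]
 turn (tool z) 0.004 after turn delta [  94.1 -193.2  122.7]
```

Call:
send_rows:
  targets:
    - [-1,[0,-40,0],0]
    - [-1,[15,-45,0],0]
    - [-1,[20,-45,0],0]
    - [-1,[30,-40,20],0]
    - [-1,[30,-23,30],0]
    - [-1,[0,0,40],0]
    - [-1,[0,0,32],0]
    - [-1,[0,0,0],0]
    - [-1,[0,0,0],0]

```text
t: 26.55
tool_pos: [0.5788, -0.1423, 0.1775]
orientation: [-0.078, -3.14, -0.0]
force: [-0.2, 0.0, 0.6]
opening: 0.0005
```

```bash
python3 - <<'E'
from h import *
go([.5765,-.145,.158],np.pi/2-.054)
cs=cam("scene"); im=cs["color"][220:420,180:420]; cv2.imwrite("pics/s11.png",cv2.cvtColor(cv2.resize(im,None,fx=3,fy=3),cv2.COLOR_RGB2BGR))
E
```

```text
at [ 0.5788 -0.1423  0.1775] ytool ang 1.521 zt [-0.001  0.    -1.   ] delta tool mm [ 2.2 -2.8 19.5]
 turn (tool z) 0.004 after turn delta [ 2.2 -2.8 19.5]
```

View pics/s11.png

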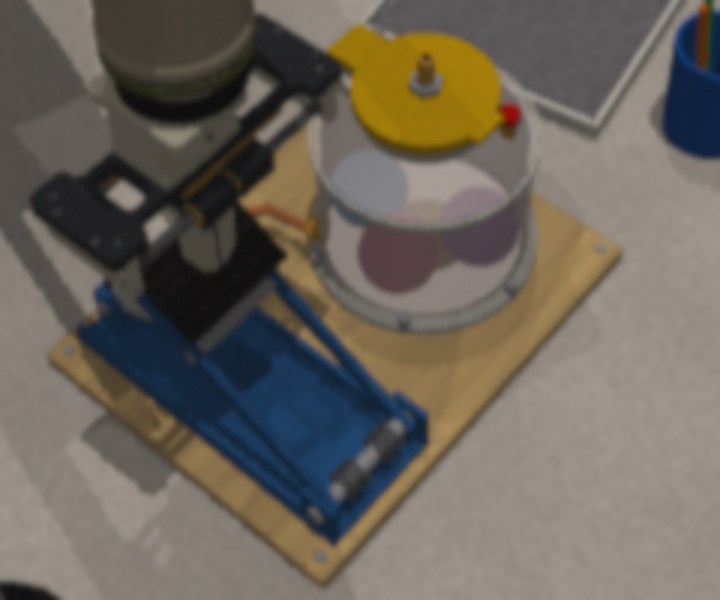

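Call:
send_rows:
  targets:
    - [-1,[2,-2,15],0]
    - [-1,[0,0,5],0]
    - [-1,[7,0,9],0]
    - [-1,[8,0,13],0]
    - [-1,[7,0,13],0]
    - [-1,[5,0,13],0]
    - [-1,[3,0,9],0]
    - [-1,[0,0,0],0]
    - [-1,[0,0,0],0]

```text
t: 27.5
tool_pos: [0.5465, -0.143, 0.1012]
orientation: [-0.078, -3.14, 0.001]
force: [-6.0, 1.5, 14.3]
opening: 0.0004
```

```bash
python3 - <<'E'
from h import *
go([.547,-.145,.095],np.pi/2-.054); print(robot.read_state()["force"])
cs=cam("scene"); im=cs["color"][220:420,180:420]; cv2.imwrite("pics/s12.png",cv2.cvtColor(cv2.resize(im,None,fx=3,fy=3),cv2.COLOR_RGB2BGR))
E
```

```text
at [ 0.5465 -0.143   0.1012] ytool ang 1.521 zt [-0. -0. -1.] delta tool mm [-0.6 -2.   6.2]
 turn (tool z) 0.004 after turn delta [-0.6 -2.   6.2]
[-5.96992834  1.50962862 14.26889757]
```

View pics/s12.png

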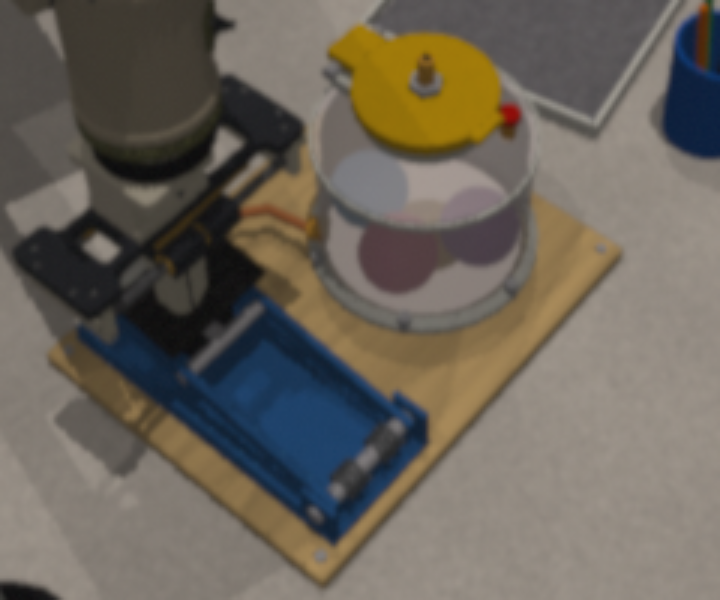

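Call:
send_rows:
  targets:
    - [-1,[0,0,2],0]
    - [-1,[0,0,2],0]
    - [-1,[0,0,0],0]

```text
t: 27.85
tool_pos: [0.5463, -0.1432, 0.0975]
orientation: [-0.078, -3.14, 0.001]
force: [-8.1, 1.3, 15.3]
opening: 0.0004
```

Call:
send_rows:
  targets:
    - [-1,[0,0,1],0]
    - [-1,[0,0,1],0]
    - [-1,[0,0,0],0]

```text
t: 28.15
tool_pos: [0.5459, -0.1432, 0.0956]
orientation: [-0.078, -3.139, 0.001]
force: [-10.9, 0.7, 18.0]
opening: 0.0009
```

Call:
send_rows:
  targets:
    - [-1,[0,0,1],0]
    - [-1,[0,0,0],0]
    - [-1,[0,0,0],0]

```text
t: 28.45
tool_pos: [0.5459, -0.1432, 0.0947]
orientation: [-0.078, -3.139, 0.001]
force: [-11.3, 1.4, 18.2]
opening: 0.0004
```

Call:
send_rows:
  targets:
    - [-1,[0,0,1],0]
    - [-1,[0,0,0],0]
    - [-1,[0,0,0],0]

```text
t: 28.75
tool_pos: [0.5462, -0.1433, 0.0943]
orientation: [-0.078, -3.14, 0.001]
force: [-12.5, 0.9, 22.0]
opening: 0.001
```

```bash
python3 - <<'E'
from h import *
go([.547,-.145,.095],np.pi/2-.054); print(robot.read_state()["force"])
cs=cam("scene"); im=cs["color"][270:370,180:300]; cv2.imwrite("pics/s13.png",cv2.cvtColor(cv2.resize(im,None,fx=6,fy=6),cv2.COLOR_RGB2BGR))
E
```

```text
at [ 0.5462 -0.1433  0.0943] ytool ang 1.521 zt [-0.001 -0.001 -1.   ] delta tool mm [-0.9 -1.7 -0.7]
 turn (tool z) 0.004 after turn delta [-0.9 -1.7 -0.7]
[-12.49555532   0.85764464  22.03166996]
```

View pics/s13.png

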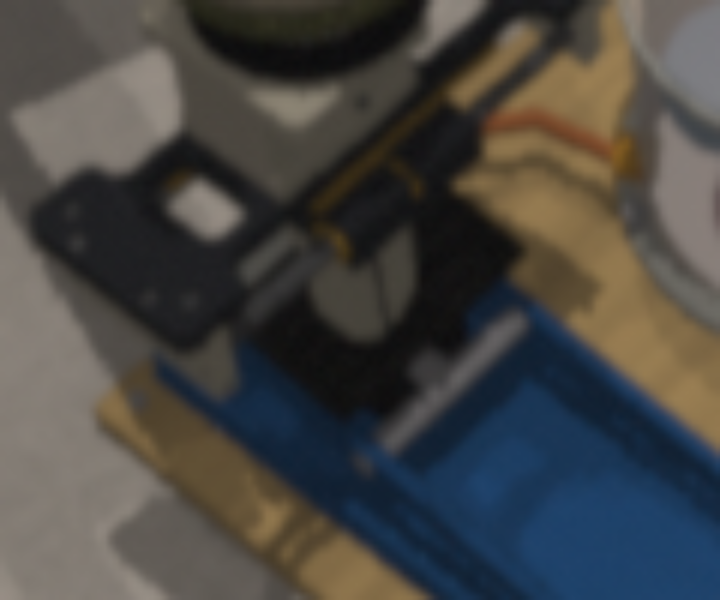

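Call:
send_rows:
  targets:
    - [-1,[0,0,1],0]
    - [-1,[0,0,0],0]
    - [-1,[0,0,0],0]

```text
t: 29.1
tool_pos: [0.5463, -0.1433, 0.0942]
orientation: [-0.078, -3.14, 0.002]
force: [-14.7, 2.0, 28.1]
opening: 0.0007
```

The stop is confirmed at z = 0.0942, where force rises with no further travel. I'll release and do the second stroke.

Call:
send_rows:
  targets:
    - [-1,[-5,0,-18],0]
    - [-1,[-10,0,-26],0]
    - [-1,[-15,0,-32],0]
    - [-1,[0,0,0],0]
    - [-1,[0,0,0],0]

```text
t: 29.6
tool_pos: [0.5773, -0.1445, 0.1676]
orientation: [0.078, 3.139, -0.001]
force: [-0.1, -0.0, -0.9]
opening: 0.0008
```

```bash
python3 - <<'E'
from h import *
go([.547,-.145,.095],np.pi/2-.054); print(robot.read_state()["force"])
cs=cam("scene"); im=cs["color"][220:420,180:420]; cv2.imwrite("pics/s14.png",cv2.cvtColor(cv2.resize(im,None,fx=3,fy=3),cv2.COLOR_RGB2BGR))
E
```

```text
at [ 0.5773 -0.1445  0.1676] ytool ang 1.521 zt [ 0.001 -0.001 -1.   ] delta tool mm [30.4 -2.  72.6]
 turn (tool z) 0.004 after turn delta [30.4 -2.1 72.6]
[-0.09674691 -0.02321706 -0.86345036]
```

View pics/s14.png

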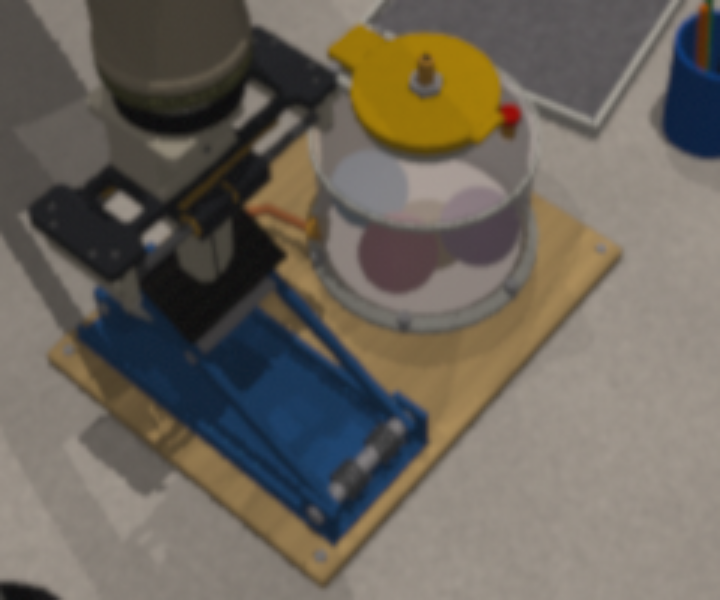

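Pedal is back up. Stroke 2:

Call:
send_rows:
  targets:
    - [-1,[0,0,10],0]
    - [-1,[7,0,9],0]
    - [-1,[8,0,13],0]
    - [-1,[7,0,13],0]
    - [-1,[5,0,13],0]
    - [-1,[3,0,10],0]
    - [-1,[0,0,8],0]
    - [-1,[0,0,0],0]
    - [-1,[0,0,0],0]
    - [-1,[0,0,0],0]

```text
t: 30.65
tool_pos: [0.5457, -0.1431, 0.0941]
orientation: [-0.078, -3.139, 0.001]
force: [-17.2, 4.1, 38.9]
opening: 0.0006
```

Call:
send_rows:
  targets:
    - [-1,[-5,0,-18],0]
    - [-1,[-10,0,-26],0]
    - [-1,[-15,0,-32],0]
    - [-1,[0,0,0],0]
    - [-1,[0,0,0],0]
    - [-1,[0,0,0],0]

```text
t: 31.25
tool_pos: [0.575, -0.1439, 0.1644]
orientation: [-0.078, -3.137, -0.002]
force: [-0.5, 0.2, 0.3]
opening: 0.0005
```

Call:
send_rows:
  targets:
    - [-1,[0,0,10],0]
    - [-1,[7,0,9],0]
    - [-1,[8,0,13],0]
    - [-1,[7,0,13],0]
    - [-1,[5,0,13],0]
    - [-1,[3,0,10],0]
    - [-1,[0,0,8],0]
    - [-1,[0,0,0],0]
    - [-1,[0,0,0],0]
    - [-1,[0,0,0],0]

```text
t: 32.25
tool_pos: [0.5458, -0.143, 0.0941]
orientation: [-0.078, -3.139, 0.001]
force: [-17.9, 4.1, 37.2]
opening: 0.0005
```

Call:
send_rows:
  targets:
    - [-1,[-5,0,-18],0]
    - [-1,[-10,0,-26],0]
    - [-1,[-15,0,-32],0]
    - [-1,[0,0,0],0]
    - [-1,[0,0,0],0]
    - [-1,[0,0,0],0]

```text
t: 32.85
tool_pos: [0.5752, -0.144, 0.1646]
orientation: [-0.078, -3.137, -0.002]
force: [-0.6, 0.3, -0.3]
opening: 0.0008
```

Call:
send_rows:
  targets:
    - [-1,[0,0,10],0]
    - [-1,[7,0,9],0]
    - [-1,[8,0,13],0]
    - [-1,[7,0,13],0]
    - [-1,[5,0,13],0]
    - [-1,[3,0,10],0]
    - [-1,[0,0,4],0]
    - [-1,[0,0,0],0]
    - [-1,[0,0,0],0]
    - [-1,[0,0,0],0]

```text
t: 33.85
tool_pos: [0.5447, -0.1427, 0.0949]
orientation: [-0.078, -3.137, -0.001]
force: [-10.6, 2.5, 16.2]
opening: 0.0005
```

Call:
send_rows:
  targets:
    - [-1,[-5,0,-18],0]
    - [-1,[-10,0,-26],0]
    - [-1,[-15,0,-32],0]
    - [-1,[0,0,0],0]
    - [-1,[0,0,0],0]
    - [-1,[0,0,0],0]

```text
t: 34.45
tool_pos: [0.5752, -0.144, 0.1686]
orientation: [-0.078, -3.137, -0.002]
force: [-0.7, 0.1, -1.2]
opening: 0.0006
```

Stroke 4 may have stopped just short (0.0949, 16 N). I'll go slightly deeper on the next one.

Call:
send_rows:
  targets:
    - [-1,[0,0,13],0]
    - [-1,[7,0,10],0]
    - [-1,[8,0,13],0]
    - [-1,[7,0,13],0]
    - [-1,[5,0,13],0]
    - [-1,[3,0,10],0]
    - [-1,[0,0,6],0]
    - [-1,[0,0,0],0]
    - [-1,[0,0,0],0]
    - [-1,[0,0,0],0]

```text
t: 35.45
tool_pos: [0.5452, -0.1429, 0.0943]
orientation: [-0.078, -3.138, 0.0]
force: [-15.1, 3.5, 29.1]
opening: 0.0011
```

Call:
send_rows:
  targets:
    - [-1,[-5,0,-18],0]
    - [-1,[-10,0,-26],0]
    - [-1,[-15,0,-34],0]
    - [-1,[0,0,0],0]
    - [-1,[0,0,0],0]
    - [-1,[0,0,0],0]

```text
t: 36.05
tool_pos: [0.5752, -0.1439, 0.1682]
orientation: [-0.078, -3.137, -0.002]
force: [-0.3, 0.3, -0.6]
opening: 0.0006
```

One more stroke is safe: at most 6 would count, and 5 reaches green at the earliest with the next still green.

Call:
send_rows:
  targets:
    - [-1,[0,0,13],0]
    - [-1,[7,0,10],0]
    - [-1,[8,0,13],0]
    - [-1,[7,0,13],0]
    - [-1,[5,0,13],0]
    - [-1,[3,0,10],0]
    - [-1,[0,0,6],0]
    - [-1,[0,0,0],0]
    - [-1,[0,0,0],0]
    - [-1,[0,0,0],0]

```text
t: 37.05
tool_pos: [0.5454, -0.1429, 0.0943]
orientation: [-0.078, -3.138, 0.0]
force: [-15.6, 3.5, 30.2]
opening: 0.0003
```

Call:
send_rows:
  targets:
    - [-1,[-5,0,-18],0]
    - [-1,[-10,0,-26],0]
    - [-1,[-15,0,-34],0]
    - [-1,[0,0,-30],0]
    - [-1,[0,0,-40],0]
    - [-1,[0,0,0],0]
    - [-1,[0,0,0],0]

```text
t: 37.75
tool_pos: [0.5769, -0.1444, 0.2402]
orientation: [0.078, 3.141, -0.0]
force: [0.8, -0.1, 0.3]
opening: 0.0007
```

```bash
python3 - <<'E'
from h import *
go([.581,-.357,.24],np.pi/2-.054)
c=cam("wrist"); save(c,"pics/w15.png")
for d in optics.cut_out("wrist","gauge")[:2]: print(d["confidence"],d["point"])
E
```

```text
at [ 0.5769 -0.1444  0.2402] ytool ang 1.521 zt [ 0. -0. -1.] delta tool mm [-1.470e+01 -2.121e+02  2.000e-01]
 turn (tool z) 0.004 after turn delta [-1.56e+01 -2.12e+02  2.00e-01]
0.95 [90.1, 238.9]
```

View pics/w15.png

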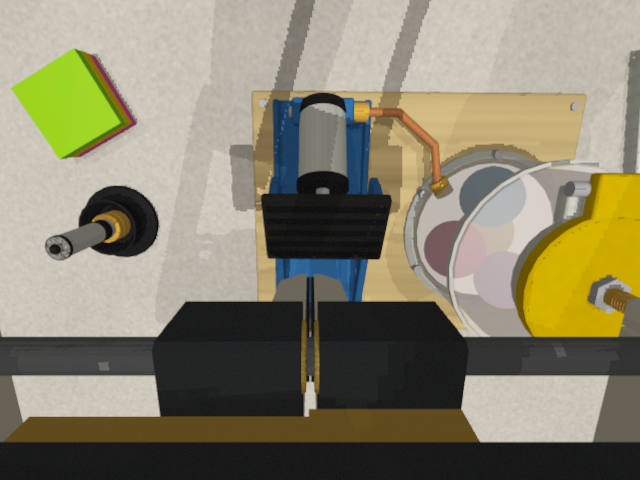

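Call:
send_rows:
  targets:
    - [1,[-12,-45,0],0]
    - [1,[-12,-45,0],0]
    - [1,[-12,-45,0],0]
    - [1,[-12,-45,0],0]
    - [1,[-12,-34,0],0]
    - [1,[0,0,0],0]
    - [1,[0,0,0],0]
    - [1,[0,0,0],0]

```text
t: 38.65
tool_pos: [0.6258, -0.3598, 0.2396]
orientation: [-0.077, -3.139, -0.003]
force: [0.1, -0.0, 0.5]
opening: 0.0596
```

```bash
python3 - <<'E'
from h import *
go([.581,-.357,.24],np.pi/2-.054)
c=cam("wrist"); save(c,"pics/w16.png")
for d in optics.cut_out("wrist","gauge")[:2]: print(d["confidence"],d["point"])
E
```

```text
at [ 0.6258 -0.3598  0.2396] ytool ang 1.522 zt [-0.002  0.002 -1.   ] delta tool mm [44.9  0.6 -0.4]
 turn (tool z) 0.005 after turn delta [44.9  0.4 -0.4]
0.77 [306.0, 174.7]
0.57 [544.1, 156.1]
```

View pics/w16.png

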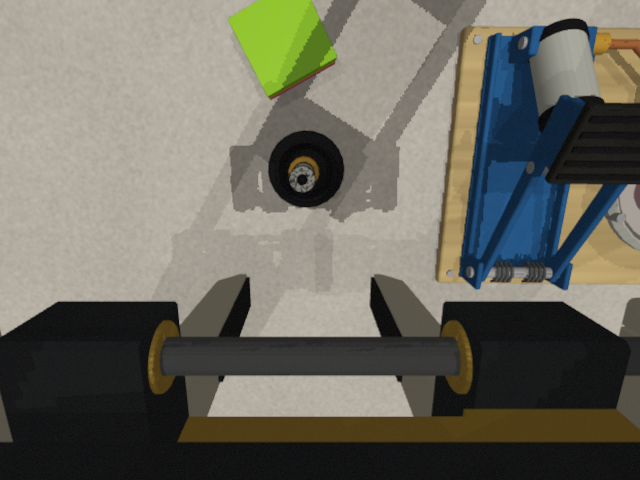

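```bash
python3 - <<'E'
from h import *
c=cam("wrist")
s=5; im=cv2.resize(cv2.cvtColor(c["color"],cv2.COLOR_RGB2BGR)[120:220,240:370],None,fx=s,fy=s,interpolation=cv2.INTER_CUBIC); cv2.imwrite("pics/w17.png",cv2.convertScaleAbs(im,alpha=1.3))
b=np.array([1.5,2])
print("top",atz(c,*(np.array([302,178.5])+b),.110),"foot",atz(c,*(np.array([306,169])+b),.008),"chuck",atz(c,*(np.array([303.5,169])+b),.034))
E
```

```text
top [ 0.58391519 -0.36395006  0.11      ] foot [ 0.58362173 -0.36127168  0.008     ] chuck [ 0.58164913 -0.36358502  0.034     ]
```

View pics/w17.png

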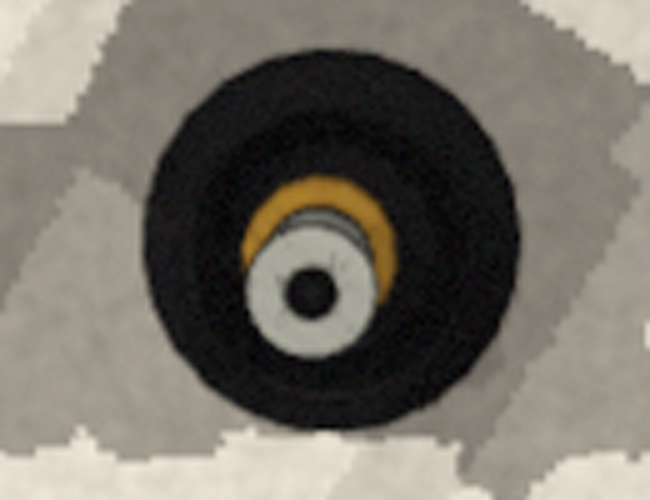

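Call:
send_rows:
  targets:
    - [1,[20,-2,30],0]
    - [1,[22,-2,30],0]
    - [1,[0,0,35],0]
    - [1,[0,0,20],0]
    - [1,[0,0,0],0]
    - [1,[0,0,0],0]

```text
t: 39.4
tool_pos: [0.5844, -0.3624, 0.127]
orientation: [0.077, 3.14, -0.0]
force: [-0.7, 1.1, 0.5]
opening: 0.0932
```

```bash
python3 - <<'E'
from h import *
go([.5835,-.3635,.074],np.pi/2-.054)
c=cam("wrist"); save(c,"pics/w18.png")
E
```

```text
at [ 0.5844 -0.3624  0.127 ] ytool ang 1.522 zt [ 0. -0. -1.] delta tool mm [ 0.9 -1.1 53. ]
 turn (tool z) 0.005 after turn delta [ 0.8 -1.1 53. ]
```

View pics/w18.png

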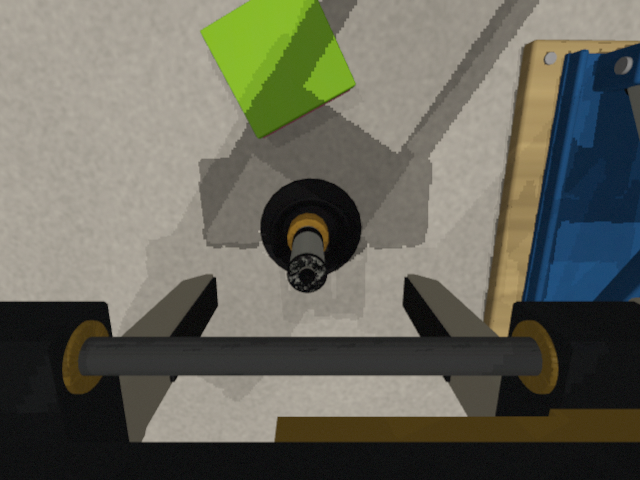

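Gauge top at (307,272) sits between the fingers.

Call:
send_rows:
  targets:
    - [1,[1,-1,25],0]
    - [1,[0,0,20],0]
    - [1,[0,0,8],0]
    - [1,[0,0,0],0]
    - [-1,[0,0,0],0]
    - [-1,[0,0,0],0]
    - [-1,[0,0,0],0]
    - [-1,[0,0,0],0]
    - [-1,[0,0,0],0]
    - [-1,[0,0,0],0]
    - [-1,[0,0,0],0]
  newtons: 30

```text
t: 40.55
tool_pos: [0.583, -0.3639, 0.073]
orientation: [-0.078, -3.141, -0.0]
force: [0.4, -0.2, -0.2]
opening: 0.0417
```

```bash
python3 - <<'E'
from h import *
go([.5835,-.3635,.074],np.pi/2-.054); print(robot.read_state()["force"])
c=cam("wrist"); save(c,"pics/w19.png")
E
```

```text
at [ 0.583  -0.3639  0.073 ] ytool ang 1.521 zt [-0.  0. -1.] delta tool mm [-0.5  0.5 -1. ]
 turn (tool z) 0.004 after turn delta [-0.5  0.5 -1. ]
[ 0.44611045 -0.18205028 -0.16905077]
```

View pics/w19.png

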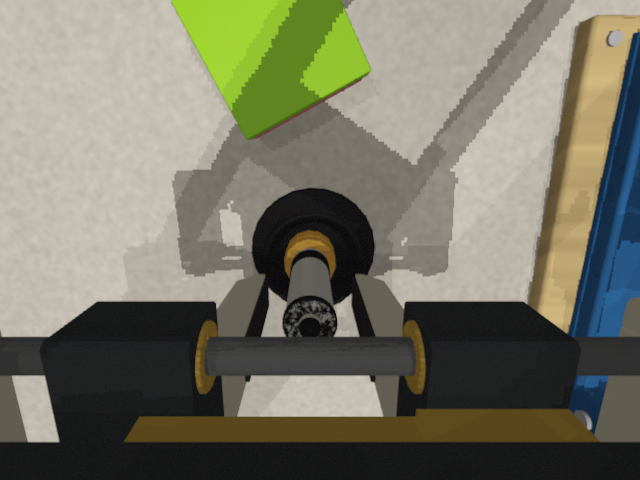

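Call:
send_rows:
  targets:
    - [-1,[0,0,0],0]
    - [-1,[0,0,0],0]
    - [-1,[0,0,0],0]
    - [-1,[0,0,0],0]
    - [-1,[0,0,0],0]
    - [-1,[0,0,0],0]

```text
t: 41.2
tool_pos: [0.583, -0.3639, 0.073]
orientation: [-0.078, -3.141, -0.0]
force: [0.1, -0.3, -1.1]
opening: 0.0206
```

Call:
send_rows:
  targets:
    - [-1,[0,0,-10],0]
    - [-1,[0,0,-30],0]
    - [-1,[0,0,-45],0]
    - [-1,[0,0,-45],0]
    - [-1,[0,0,-45],0]
    - [-1,[0,0,-45],0]
    - [-1,[0,0,-10],0]
    - [-1,[0,0,0],0]
    - [-1,[0,0,0],0]

```text
t: 42.1
tool_pos: [0.5826, -0.3637, 0.3014]
orientation: [-0.078, -3.139, -0.002]
force: [0.4, 0.3, -2.0]
opening: 0.0208
```

```bash
python3 - <<'E'
from h import *
go([.6105,.0465,.30],np.pi/2-.054)
c=cam("wrist"); save(c,"pics/w20.png")
cs=cam("scene"); save(cs,"pics/s20.png")
E
```

```text
at [ 0.5826 -0.3637  0.3014] ytool ang 1.521 zt [-0.002  0.001 -1.   ] delta tool mm [ -7.4 411.1   1.9]
 turn (tool z) 0.004 after turn delta [ -5.7 411.1   1.9]
```

View pics/w20.png

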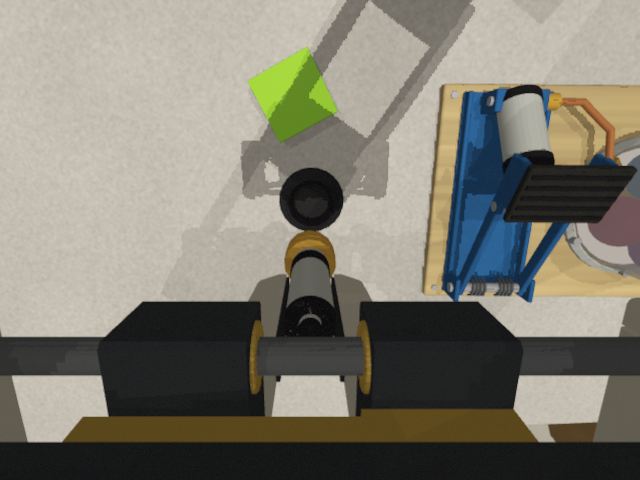

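View pics/s20.png

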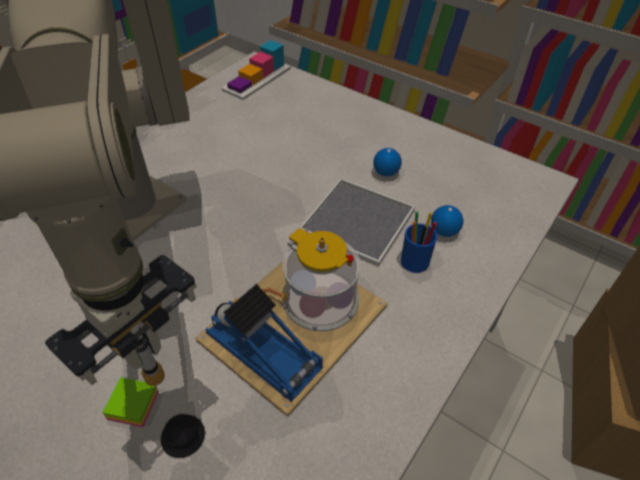

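Gauge is held upright and the holder at (312,199) is empty. I'll carry it over to the valve.

Call:
send_rows:
  targets:
    - [-1,[0,10,-15],0]
    - [-1,[0,40,0],0]
    - [-1,[0,42,0],0]
    - [-1,[0,42,0],0]
    - [-1,[0,42,0],0]
    - [-1,[-3,42,0],0]
    - [-1,[-3,42,0],0]
    - [-1,[0,42,0],0]
    - [-1,[0,42,0],0]
    - [-1,[0,35,0],0]
    - [-1,[0,25,0],0]
    - [-1,[0,7,0],0]

```text
t: 43.4
tool_pos: [0.6089, 0.0497, 0.3182]
orientation: [-0.073, -3.14, -0.001]
force: [0.2, 0.1, -0.3]
opening: 0.0204
```

Call:
send_rows:
  targets:
    - [-1,[0,0,0],0]
    - [-1,[0,0,0],0]
    - [-1,[0,0,0],0]

```text
t: 43.7
tool_pos: [0.6094, 0.045, 0.318]
orientation: [-0.08, -3.14, 0.001]
force: [0.4, -0.6, -1.7]
opening: 0.0206
```

```bash
python3 - <<'E'
from h import *
go([.6105,.0465,.30],np.pi/2-.054)
c=cam("wrist"); save(c,"pics/w21.png")
cs=cam("scene"); im=cs["color"][150:300,220:400]; cv2.imwrite("pics/s21.png",cv2.cvtColor(cv2.resize(im,None,fx=4,fy=4,interpolation=cv2.INTER_CUBIC),cv2.COLOR_RGB2BGR))
print(proj(c,(.6105,.0465,.2175)))
E
```

```text
at [0.6094 0.045  0.318 ] ytool ang 1.52 zt [-0. -0. -1.] delta tool mm [-1.   1.6 18. ]
 turn (tool z) 0.003 after turn delta [-1.   1.6 18. ]
[313.39373378 240.60436654]
```

View pics/w21.png

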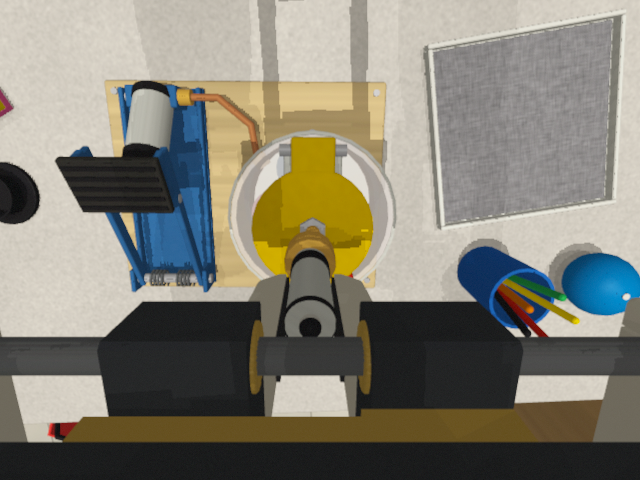

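View pics/s21.png

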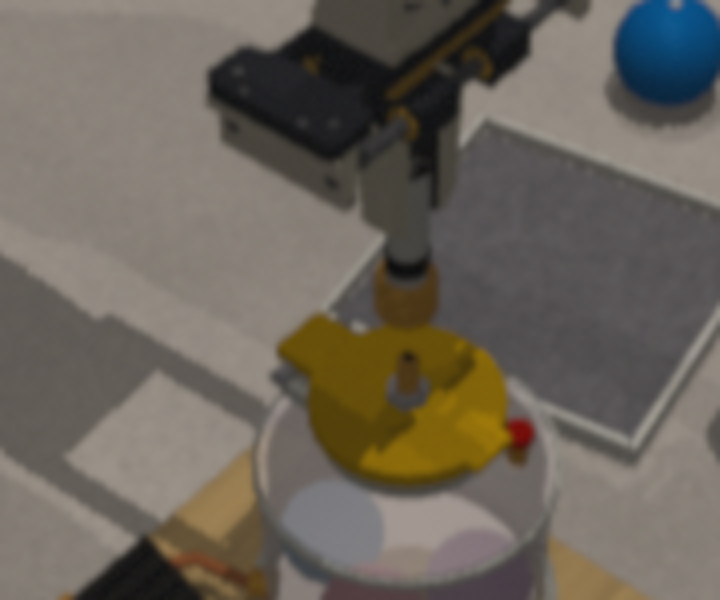

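Call:
send_rows:
  targets:
    - [-1,[-1,1,15],0]
    - [-1,[0,0,13],0]
    - [-1,[0,0,0],0]
    - [-1,[0,0,0],0]
    - [-1,[0,0,5],0]
    - [-1,[0,0,5],0]
    - [-1,[0,0,0],0]

```text
t: 44.5
tool_pos: [0.6107, 0.0472, 0.2798]
orientation: [0.078, 3.14, -0.0]
force: [1.1, -0.4, 1.1]
opening: 0.0206
```

```bash
python3 - <<'E'
from h import *
go([.6105,.0465,.2665],np.pi/2-.054); print(robot.read_state()["force"])
cs=cam("scene"); im=cs["color"][150:300,220:400]; cv2.imwrite("pics/s22.png",cv2.cvtColor(cv2.resize(im,None,fx=4,fy=4,interpolation=cv2.INTER_CUBIC),cv2.COLOR_RGB2BGR))
E
```

```text
at [0.6107 0.0472 0.2798] ytool ang 1.521 zt [ 0.001 -0.    -1.   ] delta tool mm [ 0.2 -0.7 13.3]
 turn (tool z) 0.004 after turn delta [ 0.2 -0.7 13.3]
[ 1.13447864 -0.40473984  1.0518336 ]
```

View pics/s22.png

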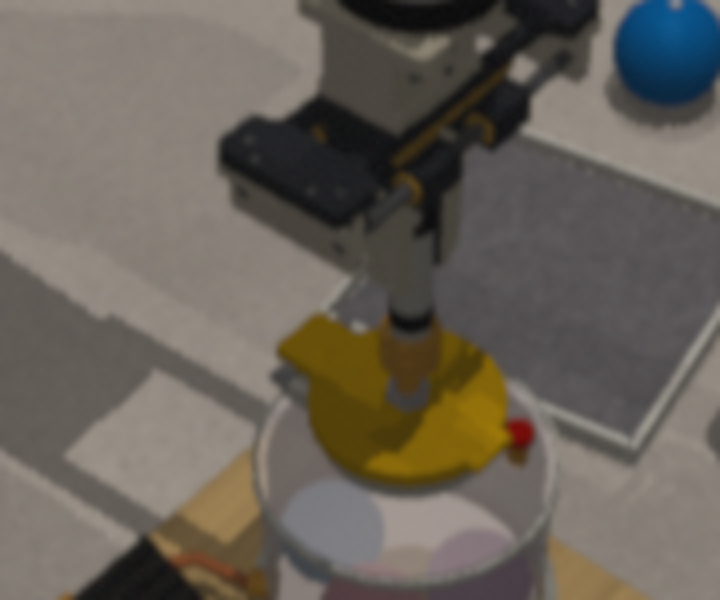

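Call:
send_rows:
  targets:
    - [-1,[0,0,4],0]
    - [-1,[0,0,4],0]
    - [-1,[0,0,2],0]
    - [-1,[0,0,0],0]

```text
t: 44.95
tool_pos: [0.6107, 0.0472, 0.2701]
orientation: [0.078, 3.14, 0.0]
force: [1.6, 0.2, 3.2]
opening: 0.0207
```

Call:
send_rows:
  targets:
    - [-1,[0,0,2],0]
    - [-1,[0,0,1],0]
    - [-1,[0,0,0],0]

```text
t: 45.25
tool_pos: [0.6107, 0.0472, 0.2672]
orientation: [0.078, 3.14, 0.0]
force: [1.7, -0.3, 4.4]
opening: 0.0204
```

Call:
send_rows:
  targets:
    - [-1,[0,0,1],0]
    - [-1,[0,0,1],0]
    - [-1,[0,0,0],0]

```text
t: 45.55
tool_pos: [0.6109, 0.0472, 0.2664]
orientation: [0.078, 3.139, 0.0]
force: [0.8, -0.8, 9.8]
opening: 0.0206
```

Call:
send_rows:
  targets:
    - [-1,[0,0,1],0]
    - [-1,[0,0,0],0]
    - [-1,[0,0,0],0]

```text
t: 45.85
tool_pos: [0.611, 0.0472, 0.2663]
orientation: [0.078, 3.138, -0.0]
force: [-1.0, -0.5, 14.0]
opening: 0.0206
```

```bash
python3 - <<'E'
from h import *
print(robot.read_state()["force"])
c=cam("wrist"); save(c,"pics/w23.png")
cs=cam("scene"); im=cs["color"][130:280,240:400]; cv2.imwrite("pics/s23.png",cv2.cvtColor(cv2.resize(im,None,fx=4,fy=4,interpolation=cv2.INTER_CUBIC),cv2.COLOR_RGB2BGR))
im=c["color"][220:350,230:390]; cv2.imwrite("pics/w23c.png",cv2.cvtColor(cv2.resize(im,None,fx=4,fy=4,interpolation=cv2.INTER_CUBIC),cv2.COLOR_RGB2BGR))
E
```

```text
[-0.99252462 -0.51785535 13.98729255]
```

View pics/w23c.png

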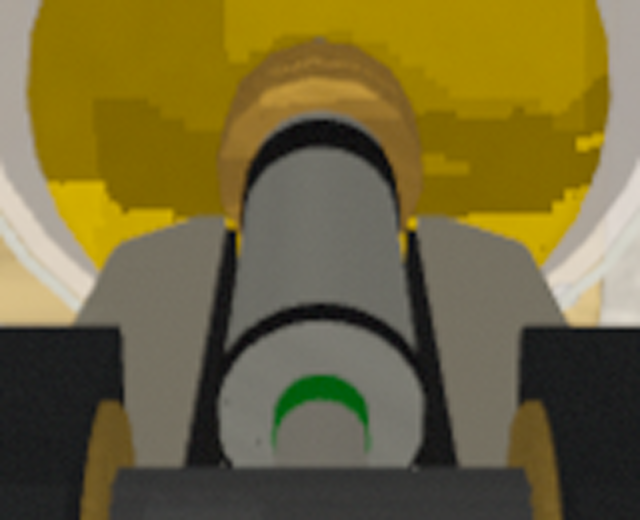

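View pics/s23.png

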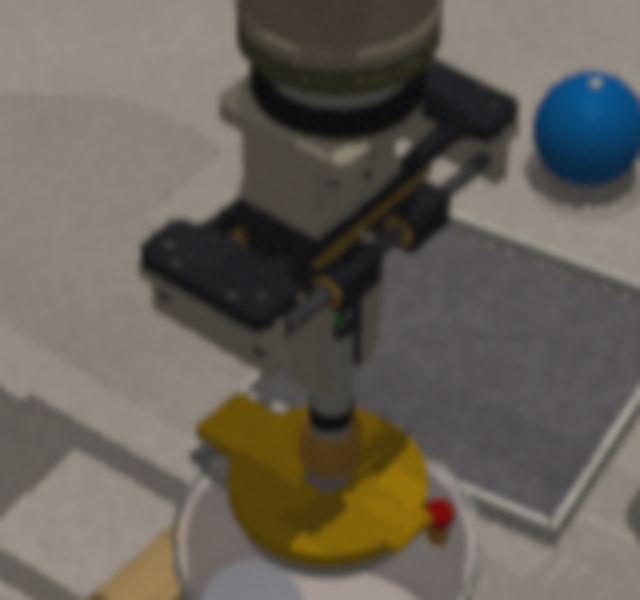

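```bash
python3 - <<'E'
from h import *
c=cam("wrist")
t=np.array([.611,.0472]); ax=np.array([-.9985,.054])
for z in (.3015,.3035,.3055,.3075,.3095,.3215): print(z,proj(c,[*(t+ax*.0045),z]), proj(c,[*t,z]))
E
```

```text
0.3015 [312.72047548 315.39110848] [312.64458621 325.48226911]
0.3035 [312.75845408 317.73247342] [312.68123357 327.94053719]
0.3055 [312.79747856 320.13831605] [312.71888182 330.46594419]
0.3075 [312.83759272 322.61133699] [312.75757253 333.06127869]
0.3095 [312.87884284 325.15438981] [312.79734961 335.72948586]
0.3215 [313.15315194 342.06543037] [313.06162389 353.45674073]
```

The gauge is fully home: hard stop at z = 0.2663 against the expected 0.2665. Green shows at the foot of the rod at crop (322,388), about 5 mm of it, which reads about 20–21 mm with no red. I'll lift off and return it to the holder.

Call:
send_rows:
  targets:
    - [-1,[0,0,-10],0]
    - [-1,[0,0,-15],0]
    - [-1,[0,0,-20],0]
    - [-1,[0,0,-10],0]
    - [-1,[0,0,0],0]
    - [-1,[0,0,0],0]

```text
t: 46.6
tool_pos: [0.6104, 0.0472, 0.3184]
orientation: [-0.078, -3.14, 0.0]
force: [-0.3, 0.4, -1.8]
opening: 0.0203
```

```bash
python3 - <<'E'
from h import *
go([.583,-.3639,.32],np.pi/2-.054)
c=cam("wrist")
cs=cam("scene"); im=cs["color"][120:270,230:400]; a=cv2.cvtColor(cv2.resize(im,None,fx=4,fy=4,interpolation=cv2.INTER_CUBIC),cv2.COLOR_RGB2BGR); cv2.imwrite("pics/s24.png",a)
im=c["color"][220:350,230:390]; cv2.imwrite("pics/w24c.png",cv2.cvtColor(cv2.resize(im,None,fx=4,fy=4,interpolation=cv2.INTER_CUBIC),cv2.COLOR_RGB2BGR))
E
```

```text
at [0.6104 0.0472 0.3184] ytool ang 1.521 zt [-0.001 -0.    -1.   ] delta tool mm [   6.9 -412.    -1.6]
 turn (tool z) 0.004 after turn delta [   5.2 -412.    -1.6]
```

View pics/w24c.png

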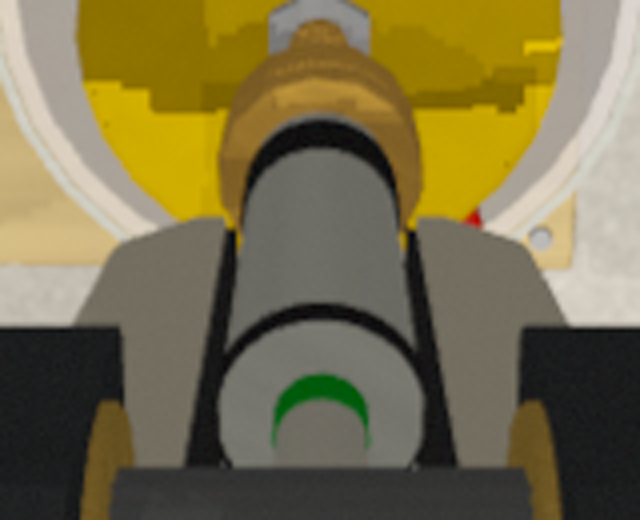

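View pics/s24.png

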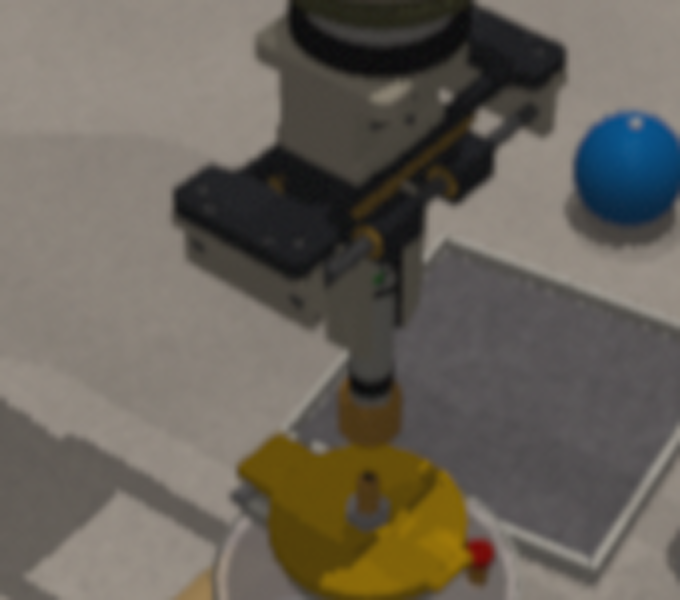

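Rod held at the same green reading. Now to the holder; the grasp pose there was (0.583, -0.364, 0.073).

Call:
send_rows:
  targets:
    - [-1,[0,-20,0],0]
    - [-1,[0,-42,0],0]
    - [-1,[0,-42,0],0]
    - [-1,[0,-42,0],0]
    - [-1,[0,-42,0],0]
    - [-1,[3,-42,0],0]
    - [-1,[2,-42,0],0]
    - [-1,[0,-42,0],0]
    - [-1,[0,-42,0],0]
    - [-1,[0,-35,0],0]
    - [-1,[0,-15,0],0]
    - [-1,[0,-6,0],0]

```text
t: 47.9
tool_pos: [0.5843, -0.3653, 0.3174]
orientation: [-0.081, -3.139, -0.002]
force: [-0.7, 0.3, -2.0]
opening: 0.0203
```

Call:
send_rows:
  targets:
    - [-1,[0,0,30],0]
    - [-1,[0,0,40],0]
    - [-1,[0,0,40],0]
    - [-1,[0,0,40],0]
    - [-1,[0,0,0],0]
    - [-1,[0,0,0],0]

```text
t: 48.5
tool_pos: [0.585, -0.3625, 0.169]
orientation: [-0.076, -3.139, -0.002]
force: [0.2, -0.7, -0.5]
opening: 0.0202
```

```bash
python3 - <<'E'
from h import *
go([.583,-.363,.075],np.pi/2-.054)
c=cam("wrist");save(c,"pics/w25.png")
E
```

```text
at [ 0.585  -0.3625  0.169 ] ytool ang 1.522 zt [-0.002  0.001 -1.   ] delta tool mm [ 1.8 -0.7 94. ]
 turn (tool z) 0.005 after turn delta [ 1.8 -0.7 94. ]
```

View pics/w25.png

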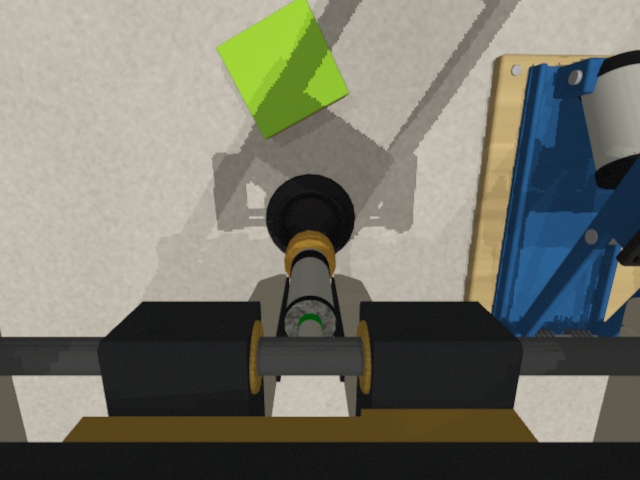

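Call:
send_rows:
  targets:
    - [-1,[2,-1,25],0]
    - [-1,[0,0,30],0]
    - [-1,[0,0,25],0]
    - [-1,[0,0,10],0]
    - [-1,[0,0,0],0]
    - [-1,[0,0,2],0]
    - [-1,[0,0,2],0]
    - [-1,[0,0,0],0]
    - [-1,[0,0,0],0]

```text
t: 49.45
tool_pos: [0.5834, -0.3653, 0.076]
orientation: [0.078, 3.14, -0.001]
force: [-0.2, -0.0, -1.6]
opening: 0.0204
```

Call:
send_rows:
  targets:
    - [-1,[0,0,2],0]
    - [-1,[0,0,1],0]
    - [-1,[0,0,0],0]
    - [-1,[0,0,0],0]

```text
t: 49.85
tool_pos: [0.5833, -0.3652, 0.073]
orientation: [0.078, 3.14, -0.001]
force: [-1.1, 0.5, 5.8]
opening: 0.0205
```

Standing on the cup floor with about 6 N. Release and back off.

Call:
send_rows:
  targets:
    - [-1,[0,0,-1],0]
    - [1,[0,0,0],0]
    - [1,[0,0,0],0]
    - [1,[0,0,0],0]
    - [1,[0,0,0],0]
    - [1,[0,0,0],0]
    - [1,[0,0,0],0]
    - [1,[0,0,0],0]
    - [1,[0,0,-20],0]
    - [1,[0,0,-30],0]
    - [1,[0,0,-40],0]
    - [1,[0,0,-40],0]

```text
t: 51.05
tool_pos: [0.5825, -0.3646, 0.2038]
orientation: [-0.078, -3.14, -0.001]
force: [0.2, 0.2, 0.1]
opening: 0.0927
```

Call:
send_rows:
  targets:
    - [1,[-20,0,-30],0]
    - [1,[-30,20,0],0]
    - [1,[0,30,0],0]
    - [1,[0,0,0],0]
    - [1,[0,0,0],0]
    - [1,[0,0,0],0]

```text
t: 51.65
tool_pos: [0.6351, -0.3182, 0.2332]
orientation: [0.079, 3.141, -0.001]
force: [0.1, 0.0, -0.3]
opening: 0.093
```

```bash
python3 - <<'E'
from h import *
c=cam("wrist"); save(c,"pics/w26.png"); print(robot.read_state()["tool_pos"])
cs=cam("scene"); save(cs,"pics/s26.png")
im=cs["color"][370:470,100:230]; cv2.imwrite("pics/s26c.png",cv2.cvtColor(cv2.resize(im,None,fx=6,fy=6,interpolation=cv2.INTER_CUBIC),cv2.COLOR_RGB2BGR))
E
```

```text
[ 0.63498563 -0.31842233  0.23321024]
```

View pics/w26.png

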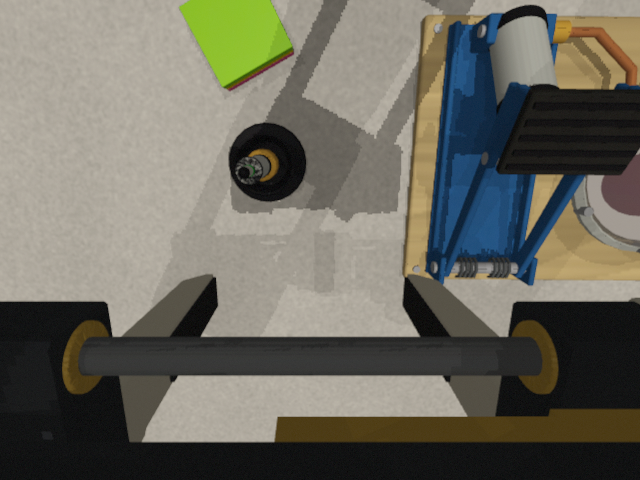

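View pics/s26.png

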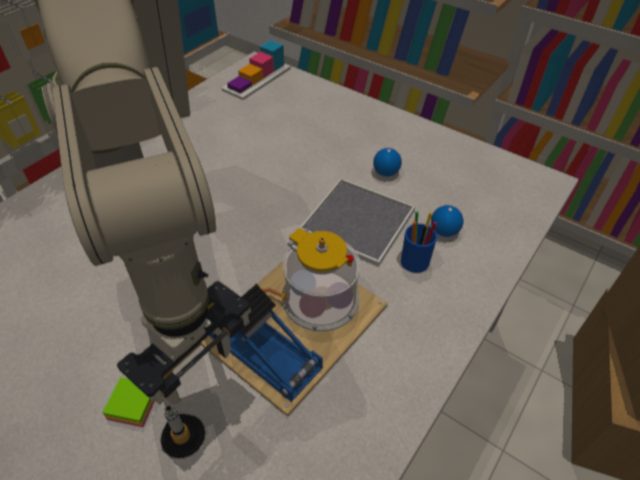

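View pics/s26c.png

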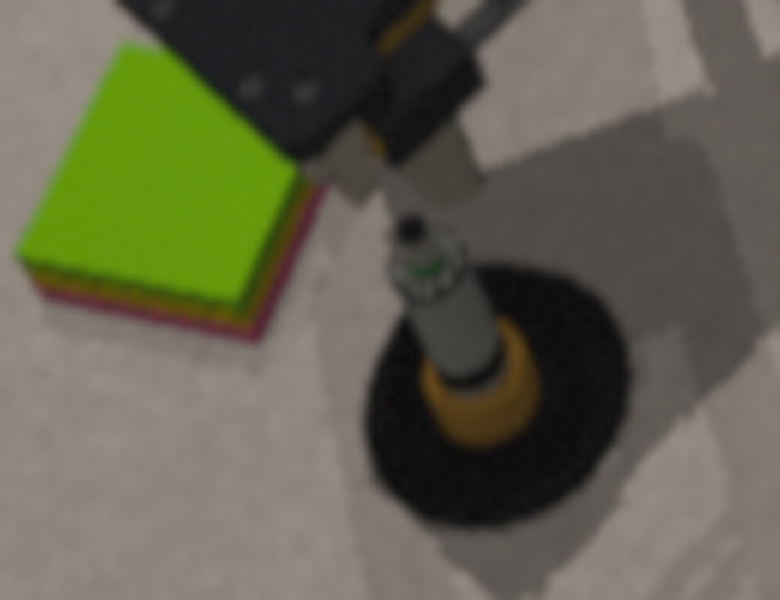

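```bash
python3 - <<'E'
from h import *
c=cam("wrist"); im=c["color"][110:210,210:330]; cv2.imwrite("pics/w27.png",cv2.convertScaleAbs(cv2.cvtColor(cv2.resize(im,None,fx=6,fy=6,interpolation=cv2.INTER_CUBIC),cv2.COLOR_RGB2BGR),alpha=1.4))
cs=cam("scene")
for r in (0,16,18,20,22,24,26): print(r,proj(c,[.5834,-.365,.010+.106+r/1e3]).round(1),proj(cs,[.5834,-.365,.010+.106+r/1e3]).round(1))
print("barrel top",proj(c,[.5834,-.365,.108]).round(1),proj(cs,[.5834,-.365,.108]).round(1))
E
```

```text
0 [248.7 173.1] [169.7 410.7]
16 [245.1 174.8] [167.8 406.6]
18 [244.7 175.1] [167.6 406.1]
20 [244.2 175.3] [167.3 405.6]
22 [243.7 175.5] [167.1 405.1]
24 [243.2 175.8] [166.9 404.6]
26 [242.7 176. ] [166.6 404.1]
barrel top [250.4 172.4] [170.6 412.6]
```

View pics/w27.png

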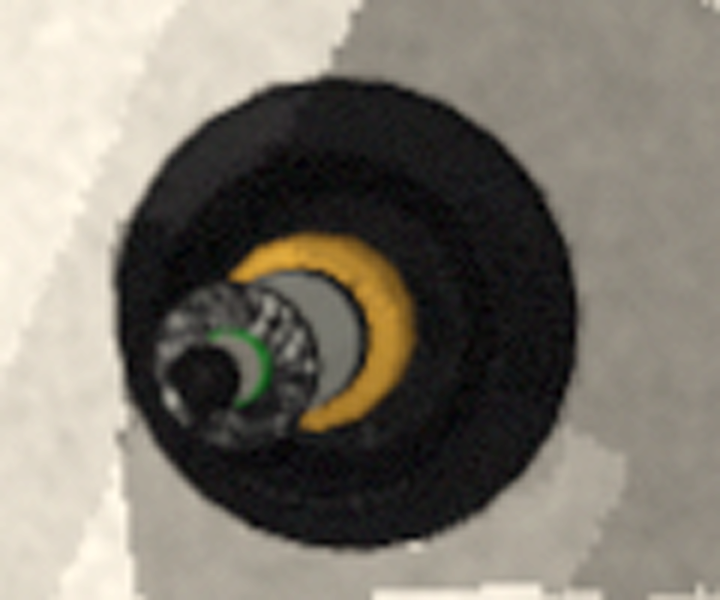

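Close view: gauge upright in its cup, green ring at the foot of the rod at crop (265,370), white above it, then the black tip. No red, the pedal is up, the lid is shut and the bystanders haven't moved. Handing in.

```bash
python3 -c "
from h import *
print(ticket.close_job(), robot.read_state()['t'])"
```

```text
the job is handed in; nothing more can be done
the job is handed in; nothing more can be done
```

The job is handed in at about 52 s of the 210 s allowed. By my checks every step came out as asked; `close_job` gives no verdict.

**What I did**
- **Balls:** I dropped the small blue, purple and pink-red balls through the neck. Orange was absent, and I left the two larger blue balls alone.
- **Lid:** I pushed it shut before pumping. Contact came at 189.7 mm with about 10 N, against the expected 189.5 mm.
- **Pumping:** I worked the pedal six times. Five strokes clearly reached the stop.
- **Gauge:** I pressed it fully home on the valve; it stopped at a tool height of 266.3 mm against the expected 266.5 mm. Then I stood it back in its holder.

**Last checks**
- The gauge stands upright with green showing at the foot of its rod, no red, and the gripper is clear.
- The lid is shut, the pedal is up, and the tray is empty with the three balls visible in the pot. The notes and pen cup look unmoved.

**Uncertain or disagreeing**
- Stroke 4 may have ended just short of the stop (94.9 mm and 16 N, against 94.2 mm for the others).
- The reading estimates differ: about 20–21 mm from the green band while on the valve, and about 17 mm from the rod tip in the holder. The green range is 16–24 mm.
- Strokes 2 and 3 peaked at 39 N and 37 N vertically (about 43 N in total for stroke 2), pressed with the fingertips. The 40 N limit applies to the arm and gripper body, not the fingers as I read it.

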